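Lock the lap's keeper collar with its R-clip

ROBOT

A 7-joint arm with a two-finger parallel gripper is mounted at the origin on the work surface. World frame = base frame: x ahead of the robot, y to its left, z up, the work surface at z = 0. Lengths are in m, angles in rad, forces in N, time in s.
With the tool pointing down it reaches from about 0.4 to 0.85 m from the base axis. Payload 4.5 kg.
Tool frame: the origin (TCP) lies midway between the tips of the shut fingers; the grasp point (between the pads) lies 19 mm behind it; x points along the fingers, y is the direction in which the jaws open and shut, and the axes are right-handed (so a half turn about x gives the same grasp; the last joint's range is limited). The gripper opens to 88 mm and grips with 3 to 60 N. Pads are 18 mm wide; open, the fingers measure 123 mm over their backs; the gripper's body (75 mm by 187 mm) begins 45 mm behind the grasp point.
Start: joints at [-1.311, 0.689, -0.195, 1.565, 0.157, 0.902, -0.215], TCP at [0.14, 0.609, 0.218] pointing down, gripper open.
Joint ranges: [-3.01, 3.01], [-0.46, 2.08], [-1.47, 1.51], [0.13, 2.56], [-1, 4.14], [0.04, 2.09], [-2.66, 2.66]. Speed limits (rad/s): [2.57, 2.57, 3.14, 3.14, 3.14, 3.14, 3.14].

INTERFACE

Orientations are given as a unit quaternion [x, y, z, w].
In Python, from plant import r gives the robot as it stands.
- The arm moves only by the tool arm_command, never from a script. Its argument "plan" is a list of rows, each a list of 5 numbers: the finger opening in m, from 0 to 0.0881, then the shift along the tool's x, y, z in m, then the turn about the tool's x in rad. In form: [[grip, dx, dy, dz, roll], ...]. A call has 1 to 12 rows; each row shifts and turns the commanded pose from where the row before left it, along the tool's axes as they then stand; what a row does not reach is not made up. A row lasts 1/8 s, in which the tool goes at most 62.5 mm and 10.7 degrees, less where a joint would pass 70% of its speed; a pose out of reach is approached as far as the arm can. A call is refused whole if a number of a shift passes 0.0625 or a number of a turn 0.188, either way. A call with a gripper value outside its range is refused whole. The fingers move at their own pace and stop on an object; "force" is the grip in N (left out, the last holds). Time passes only in rows, so rows that do not move let the fingers close. It gives the time, the measured TCP pose, the force and the opening at its end, in the units of the state.
- r.get_state(): the state, without advancing time (a new reading comes with each control period).
- r.snapshot(name): name is "scene" or "top" or "wrist"; returns (picture, depth): 480x640x3 uint8, red, green, blue; 480x640 float32, m along the optical axis (not along the pixel's ray), 0 where there is no reading.
- r.calibration(name): a dict with "fx", "fy", "cx", "cy" (pixels), "eye" and "orientation" of the camera in the world; the wrist camera has in their place "mount" (4x4, takes a point from camera to tool coordinates, whose origin is the TCP and whose axes are the tool frame's). Camera axes: x right, y down, z forward; pixel columns grow to the right and rows downward; lengths in m; the calibration is good to about 2 mm. A picture is of the moment at which its call begins: read the wrist's pose just before it. calibration takes no time and is no camera call.
- r.finish_job(): hands the job in, once; it reports no verdict.
The state is a dict: "clock": time; "q": joint angles; "qd": joint speeds; "joint_torque": joint torques, N m; "tool_pos": TCP position; "eef_rot": TCP orientation; "contact_force": force on the tool from outside, world axes, zero at the start; "moment": the same for the moment, N m; "opening": opening from 0.0 (shut) to 1.0 (fully open).
Only numpy, scipy, OpenCV 4.12 (cv2) and the standard library are available. Lean on these libraries where they do the work, as an engineer would, in place of code of your own. Each camera call takes 0.05 s, during which the arm holds its last target.

TASK

The emery lap has just been changed: put its steel keeper collar back over the lap's upright spindle, flange down and seated on the lap, then lock it with the R-clip, its straight leg pushed through the spindle's cross-hole until the bent leg has ridden over the spindle and snapped home around it. The clip's leg is no longer true, so feel for the hole and press gently, never forcing it; leave the other things on the table where they are.

Things in the scene. Friction and masses are not known exactly. Their poses are not given: they have to be found in the camera images.
- lap: The flat lap: a dark round emery lap, 152 mm across, in a shallow pan on a green machine body 330 x 210 mm, bolted down. Origin: on the table, below the spindle's axis; z up; -x is its front (switch and knob), +x the low motor cover, 100 to 210 mm behind the axis and 3 mm higher than the lap. The lap's face is 108 mm above the table, the pan's rim 5 mm lower.
- spindle: The bright steel spindle, 24 mm in diameter, upright in the centre of the lap; it does not turn. Origin: the middle of its cross-hole, 30 mm above the lap's face and 16 mm below the spindle's end (its last 5 mm taper to 16 mm). z up; x along the cross-hole, which is 7 mm wide and high, runs straight through and is open at both ends (front -x, back +x).
- collar_mid (a point): The loose steel keeper collar, standing on its flange: flange 54 mm across and 5 mm thick at the bottom, round hub 36 mm across above it, 20 mm high in all, bore 27 mm right through, 90 to 140 g. The point is on its axis 10 mm above its underside; z up its axis. Seated on the lap, the top of its hub is 10 mm below the cross-hole's axis.
- clip_eye (a point): The loose R-clip of 5 mm steel wire, lying flat: about 96 mm long, 25 mm wide, 80 g. The point is the middle of its eye, a two-turn oval loop 36 mm long (x), 22 mm wide (y; its sides are straight for 14 mm) and 10 mm high: hold it there, across y, both turns between the pads. z up. Both legs leave the eye towards +x, 2.5 mm above the point: the straight one at y = -8.5 mm, the bent one on the +y side.
- clip_pocket (a point): Turns with the eye: the point on the straight leg's true line, 38 mm ahead of the eye, that lies on the spindle's axis when the clip is home. The square-cut tip is 39.5 mm ahead of it. The leg is bent, stiffly, 7 mm ahead of the eye: its tip stands from 5 mm below to 8 mm above the true line (not measured). The springy bent leg rides over the spindle with a push of 8 to 18 N, then snaps in.
- canister: Bystander: screw-top aluminium canister, 78 mm across, 108 mm high; origin under its centre.
- coaster0: Bystander: round maroon stone coaster, 94 mm across, 11 mm thick, on the table; origin under its centre.
- coaster1: Bystander: the same, lying on top of the first; origin under its centre.
- coaster2: Bystander: the same, alone on the table; origin under its centre.
- tortoise: Bystander: black stone tortoise, about 95 mm long, 36 mm high; origin under its shell's middle.
- emery_stone: Bystander: square dark emery stone, 75 x 75 x 24 mm; origin under its centre.
- dividers: Bystander: steel dividers lying flat, 170 mm long; origin near their middle, on the table.

How it is judged:
By the outcome, as a careful person would: the job done as asked, in the order asked, and still so for the second after the job is handed in, with the robot touching nothing.
It also fails if it takes over 70 s, if anything falls off the work surface, if the arm or the gripper's body presses on something with over 40 N, if the wrist force passes 120 N, or if a joint passes its speed limit or range.

## Working session

There is one attempt and no reset: what is moved stays moved. The work goes in short steps, Python scripts to look and compute and a tool call to move; the robot and the scene stay as the last step left them, time stands still between calls to the robot, and variables do not carry over. Pictures are saved under pics/ and viewed, and the job is handed in when it is done.

Besides the shell and the picture viewer there is one more tool, called after ">>>" as name([rows], argument=value, ...), one row to a line, values as JSON. arm_command: Moves the arm, as the interface text tells. Its arguments: {"type":"object","properties":{"plan":{"type":"array","items":{"type":"array","items":{"type":"number"}}},"force":{"type":"number"}},"required":["plan"]}

```bash
ls; mkdir -p pics; cat > h.py <<'E'
import numpy as np, cv2
from scipy.spatial.transform import Rotation as R
from plant import r
def snap(name,fn):
    st=r.get_state(); p,d=r.snapshot(name); c=r.calibration(name)
    if name=="wrist":
        T=np.eye(4);T[:3,:3]=R.from_quat(st["eef_rot"]).as_matrix();T[:3,3]=st["tool_pos"]
        M=T@np.array(c["mount"])
    else:
        M=np.eye(4)
        o=np.array(c["orientation"]); M[:3,:3]=o if o.shape==(3,3) else R.from_quat(o).as_matrix(); M[:3,3]=c["eye"]
    cv2.imwrite(f"pics/{fn}.png",p[:,:,::-1])
    np.savez(f"pics/{fn}.npz",p=p,d=d,M=M,K=[c["fx"],c["fy"],c["cx"],c["cy"]])
def load(fn):
    z=np.load(f"pics/{fn}.npz"); d=z["d"]; fx,fy,cx,cy=z["K"]; M=z["M"]
    v,u=np.mgrid[:480,:640]
    P=np.stack([(u-cx)/fx*d,(v-cy)/fy*d,d],-1)@M[:3,:3].T+M[:3,3]
    P[d==0]=np.nan
    return z["p"],d,P,M,z["K"]
def st():
    s=r.get_state()
    for k in s: print(k,np.round(s[k],4))
E
python3 - <<'E'
from h import *
st()
for n in("scene","top","wrist"): snap(n,n+"0"); print(r.calibration(n))
st()
E
```

```text
pics
clock 0.0
q [-1.3112  0.69   -0.1945  1.5663  0.1573  0.9025 -0.2151]
qd [ 0.0012  0.0009  0.0004  0.0001  0.0004 -0.0005 -0.    ]
joint_torque [ 8.00000e-04 -5.27556e+01 -1.26670e+00 -1.53430e+01 -5.26000e-02
  6.40000e-03  2.00000e-04]
tool_pos [0.1398 0.6085 0.2173]
eef_rot [ 0.079   0.7026 -0.0803  0.7026]
contact_force [0.1076 0.0852 0.1693]
moment [-0.007   0.0013 -0.0345]
opening 1.0001
{'fx': 584.9868165760313, 'fy': 584.9868165760313, 'cx': 330.64209670791655, 'cy': 236.598029424653, 'eye': array([1.25990448, 0.84285214, 0.88902306]), 'orientation': array([ 0.31969081,  0.82481384, -0.43690856, -0.16306694])}
{'fx': 564.8596358739413, 'fy': 564.8596358739413, 'cx': 315.96212595572564, 'cy': 229.2629520065698, 'eye': array([ 0.23349731, -0.01151616,  1.5810365 ]), 'orientation': array([-0.70036541,  0.70835077, -0.0646513 ,  0.05956249])}
{'fx': 357.59936999018765, 'fy': 357.59936999018765, 'cx': 316.09863924876163, 'cy': 235.87041992737238, 'mount': array([[-9.50755759e-04, -3.11964103e-01,  9.50093414e-01,
        -1.67837268e-01],
       [ 9.99999534e-01, -1.40001327e-04,  9.54727098e-04,
         2.89497626e-04],
       [-1.64826245e-04,  9.50093879e-01,  3.11964091e-01,
        -8.22482232e-02],
       [ 0.00000000e+00,  0.00000000e+00,  0.00000000e+00,
         1.00000000e+00]])}
clock 0.15
q [-1.3112  0.6898 -0.1945  1.5661  0.1573  0.9025 -0.2151]
qd [ 0.0007 -0.0013  0.0008 -0.0029  0.0003  0.0022 -0.0003]
joint_torque [-1.10000e-03 -5.27861e+01 -1.26800e+00 -1.53585e+01 -5.24000e-02
  4.00000e-03  1.00000e-04]
tool_pos [0.1399 0.6087 0.2175]
eef_rot [ 0.0792  0.7026 -0.0801  0.7026]
contact_force [0.148  0.3662 0.177 ]
moment [-0.0313  0.0239 -0.0358]
opening 0.9978
```

View pics/scene0.png

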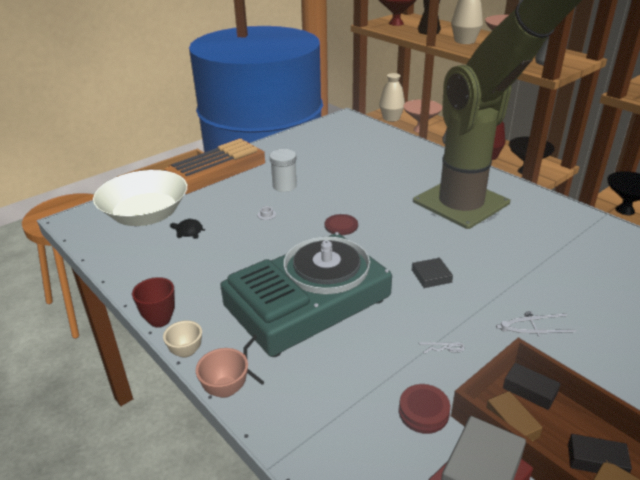

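View pics/top0.png

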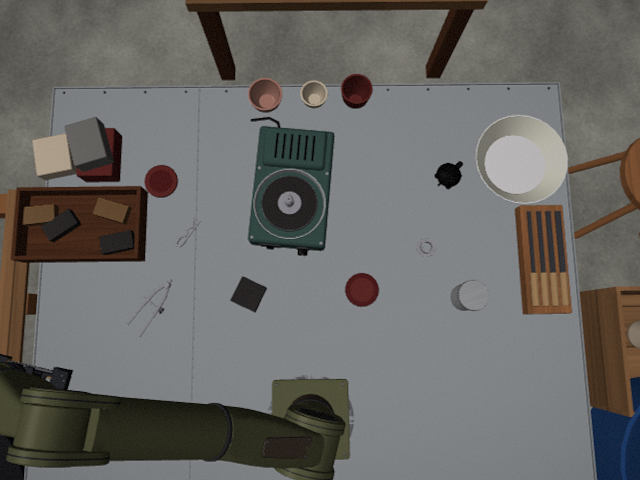

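View pics/wrist0.png

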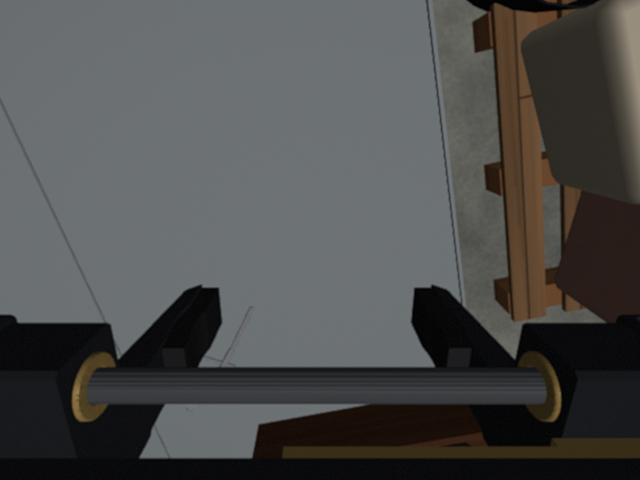

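Top view: lap spindle at about (290,202), collar at (426,247), clip at (188,233), dividers at (150,308), tortoise at (449,174), and canister at (472,295). Next I'll measure them.

```bash
python3 - <<'E'
from h import *
p,d,P,M,K=load("top0")
def show(u0,u1,v0,v1,fn,s):
    cv2.imwrite(f"pics/{fn}.png",cv2.resize(p[v0:v1,u0:u1,::-1],None,fx=s,fy=s,interpolation=cv2.INTER_CUBIC))
a=cv2.resize(p[220:260,405:445,::-1],None,fx=9,fy=9,interpolation=cv2.INTER_CUBIC)
b=cv2.resize(p[210:250,168:208,::-1],None,fx=9,fy=9,interpolation=cv2.INTER_CUBIC)
cv2.imwrite("pics/crops.png",np.hstack([a,b]))
def blob(u0,u1,v0,v1,lo,hi,n):
    Q=P[v0:v1,u0:u1].reshape(-1,3); m=(Q[:,2]>lo)&(Q[:,2]<hi); Q=Q[m]
    print(n,len(Q),"mean",Q.mean(0).round(4),"mid",((Q.max(0)+Q.min(0))/2).round(4),"ext",np.ptp(Q,axis=0).round(4))
    return Q
blob(410,442,230,265,.010,.05,"collar")
blob(410,442,230,265,.016,.05,"collar hub")
blob(165,210,210,250,.003,.05,"clip")
blob(270,310,180,222,.13,.2,"spindle")
blob(245,340,120,260,.10,.112,"lap")
print("table z",np.nanmedian(P[260:290,360:440,2]), "lapface",np.nanmedian(P[212:225,270:280,2]))
for n,b in dict(can=(450,492,275,315),tort=(430,470,155,190),c2=(340,382,270,310)).items(): blob(*b,.006,.3,n)
# lap body orientation via scene depth: body pixels
m=(P[...,2]>.06)&(P[...,2]<.125); mm=np.zeros_like(m); mm[110:270,240:345]=m[110:270,240:345]
rect=cv2.minAreaRect(P[mm][:,:2].astype(np.float32)); print(rect)
E
```

```text
collar 82 mean [ 0.4579 -0.3323  0.0181] mid [ 0.4559 -0.3216  0.0208] ext [0.051  0.0691 0.0209]
collar hub 55 mean [ 0.4593 -0.3317  0.0207] mid [ 0.46   -0.3315  0.0236] ext [0.0347 0.0338 0.0152]
clip 486 mean [0.5138 0.3396 0.0067] mid [0.517  0.3406 0.0124] ext [0.1145 0.1286 0.0188]
spindle 80 mean [0.5661 0.0482 0.1498] mid [0.5677 0.0486 0.1451] ext [0.0235 0.0217 0.0296]
lap 3777 mean [0.6266 0.0426 0.1076] mid [0.6274 0.0449 0.106 ] ext [0.3089 0.1984 0.012 ]
table z 0.0011432134143632977 lapface 0.1076148391630225
can 994 mean [ 0.3166 -0.4249  0.0914] mid [ 0.3248 -0.4504  0.0631] ext [0.1087 0.1226 0.1142]
tort 574 mean [ 0.6656 -0.4035  0.0263] mid [ 0.6772 -0.4131  0.0258] ext [0.1011 0.114  0.0397]
c2 892 mean [ 0.3409 -0.1477  0.0119] mid [ 0.3402 -0.1458  0.0143] ext [0.1055 0.1134 0.0166]
((0.6382440328598022, 0.041745394468307495), (0.2105211317539215, 0.40330660343170166), 84.32862091064453)
```

View pics/crops.png

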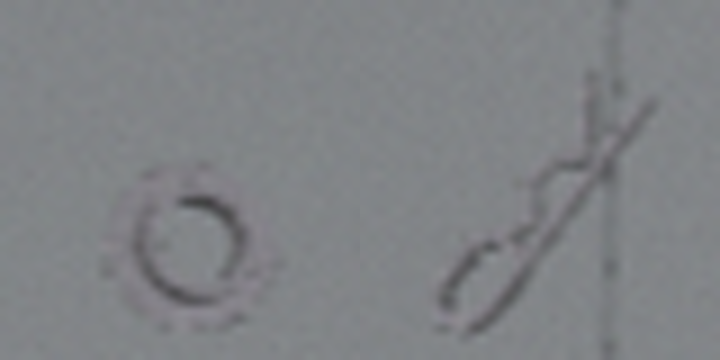

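```bash
cat >> h.py <<'E'
def axes():
    s=r.get_state(); A=R.from_quat(s["eef_rot"]).as_matrix(); return np.array(s["tool_pos"]),A
def goto(t,yaw=None):
    """shift in tool axes to reach world t; yaw: desired world angle of tool y (mod pi)"""
    p,A=axes(); print("pos",p.round(4),"shift tool",(A.T@(np.array(t)-p)).round(4))
    yw=np.arctan2(A[1,1],A[0,1]); print("tool y yaw deg",np.degrees(yw).round(2))
    if yaw is not None:
        # +roll about tool x (down) = negative world yaw
        dr=-((yaw-yw+np.pi/2)%np.pi-np.pi/2); print("roll needed",round(dr,4),"alt",round(dr-np.sign(dr)*np.pi,4))
E
python3 - <<'E'
from h import *
p,A=axes(); print(A.round(3)); goto([.48,.36,.22])
for q in ([.48,.36,.22],[.566,.048,.3]): goto(q)
E
```

```text
[[-0.     0.224  0.975]
 [-0.001  0.975 -0.224]
 [-1.    -0.001  0.   ]]
pos [0.1399 0.6087 0.2175] shift tool [-0.0022 -0.1662  0.3872]
tool y yaw deg 77.06
pos [0.1399 0.6087 0.2175] shift tool [-0.0022 -0.1662  0.3872]
tool y yaw deg 77.06
pos [0.1399 0.6087 0.2175] shift tool [-0.0818 -0.4511  0.5409]
tool y yaw deg 77.06
```

>>> arm_command([
  [0.088,0,-0.018,0.037,0],
  [0.088,0,-0.018,0.037,0],
  [0.088,0,-0.018,0.037,0],
  [0.088,0,-0.018,0.037,0],
  [0.088,0,-0.018,0.037,0],
  [0.088,0,-0.018,0.037,0],
  [0.088,0,-0.018,0.037,0],
  [0.088,0,-0.018,0.037,0],
  [0.088,0,-0.018,0.037,0],
  [0.088,0,-0.018,0.037,0],
  [0.088,0,0,0,0],
  [0.088,0,0,0,0],
])

```text
clock: 1.65
tool_pos: [0.4594, 0.3514, 0.2179]
eef_rot: [0.08, 0.703, -0.079, 0.702]
contact_force: [-1.0, 1.3, -0.4]
opening: 1.001
```

```bash
python3 - <<'E'
from h import *
snap("wrist","w1"); st()
E
```

```text
clock 1.7
q [-0.5889  0.6304 -0.2442  1.7083  0.1931  0.8269  0.4277]
qd [-0.0126 -0.0031 -0.0045  0.0001  0.002   0.0025  0.0036]
joint_torque [ 1.03850e+00 -4.86389e+01 -1.22760e+00 -1.42988e+01  1.35000e-02
  5.96000e-02 -1.30000e-03]
tool_pos [0.4589 0.352  0.218 ]
eef_rot [ 0.0792  0.7031 -0.0788  0.7022]
contact_force [-0.7421  0.206   0.6113]
moment [-0.0136 -0.0366 -0.0357]
opening 0.9982
```

View pics/w1.png

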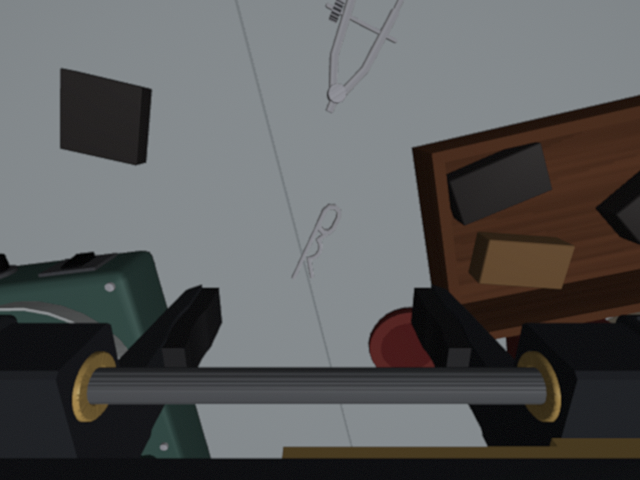

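The wrist view shows the clip's eye near (330,216), its straight leg's tip at (293,277) and the bent leg to the right of it. I'll zoom in and measure.

```bash
python3 - <<'E'
from h import *
p,d,P,M,K=load("w1")
u0,v0=270,190
cv2.imwrite("pics/w1c.png",cv2.resize(p[v0:v0+100,u0:u0+90,::-1],None,fx=6,fy=6,interpolation=cv2.INTER_CUBIC))
def ray(u,v,z):
    fx,fy,cx,cy=K; q=M[:3,:3]@np.array([(u-cx)/fx,(v-cy)/fy,1]); o=M[:3,3]
    return o+q*(z-o[2])/q[2]
for u,v in((330,216),(293,277)): print(ray(u,v,.006).round(4))
Q=P[195:290,280:350].reshape(-1,3); Q=Q[(Q[:,2]>.004)&(Q[:,2]<.03)]; print(len(Q),np.nanmedian(P[200:280,350:400,2]))
E
```

```text
[0.4818 0.3627 0.006 ]
[0.5437 0.3053 0.006 ]
849 0.0010015889680902723
```

View pics/w1c.png

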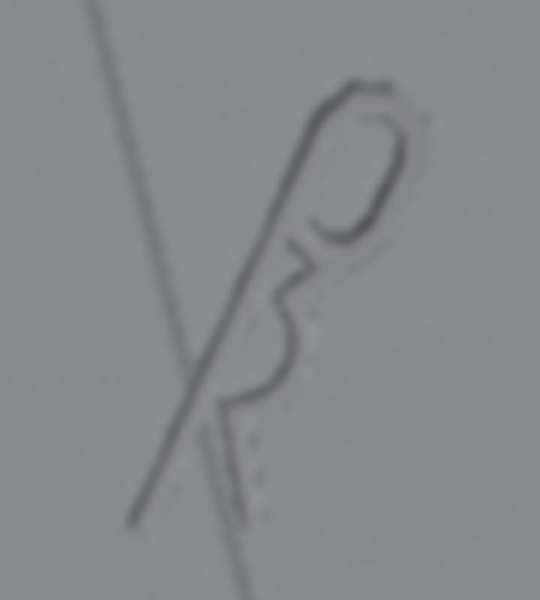

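>>> arm_command([
  [0.088,0,-0.0345,0.0155,0],
  [0.088,0,-0.0345,0.0155,0],
  [0.088,0,-0.0345,0.0155,0],
  [0.088,0,-0.0345,0.0155,0],
  [0.088,0,-0.0345,0.0155,0],
  [0.088,0,-0.0345,0.0155,0],
  [0.088,0,-0.0345,0.0155,0],
  [0.088,0,-0.0345,0.0155,0],
  [0.088,0,0,0,0],
  [0.088,0,0,0,0],
])

```text
clock: 2.95
tool_pos: [0.519, 0.0563, 0.2182]
eef_rot: [0.079, 0.703, -0.078, 0.703]
contact_force: [0.2, -0.2, -0.1]
opening: 0.999
```

```bash
python3 - <<'E'
from h import *
snap("wrist","w2"); st()
E
```

```text
clock 3.0
q [-0.0178  0.5616 -0.2825  1.8715  0.2202  0.7383  0.9258]
qd [-0.0073  0.0024  0.0016  0.0002  0.0011 -0.      0.003 ]
joint_torque [ 7.60600e-01 -4.39200e+01 -1.46950e+00 -1.29391e+01  1.61000e-02
  8.55000e-02 -3.00000e-03]
tool_pos [0.5189 0.0566 0.2182]
eef_rot [ 0.079   0.7028 -0.0779  0.7027]
contact_force [-0.1942  1.3497 -0.1777]
moment [ 0.007   0.0003 -0.0033]
opening 0.9944
```

View pics/w2.png

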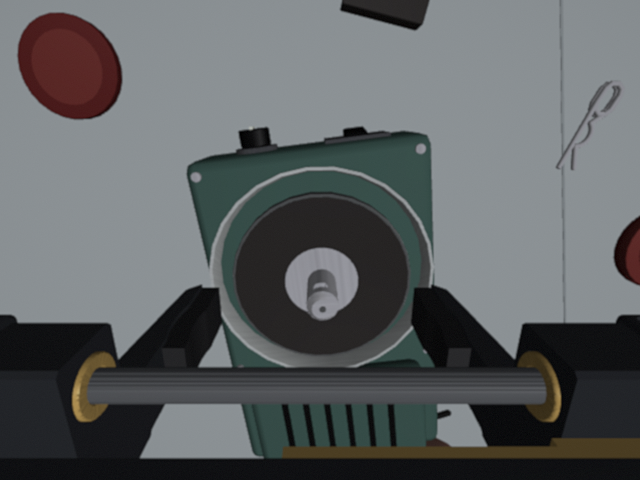

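The lap shows the spindle's tip at (322,311), front screws at (196,177) and (421,149), and the cross-hole's front mouth near (320,285). Now for the lap's yaw and axis.

```bash
cat >> h.py <<'E'
def ray(M,K,u,v,z):
    fx,fy,cx,cy=K; q=M[:3,:3]@np.array([(u-cx)/fx,(v-cy)/fy,1]); o=M[:3,3]
    return o+q*(z-o[2])/q[2]
def proj(M,K,X):
    fx,fy,cx,cy=K; q=M[:3,:3].T@(np.array(X)-M[:3,3]); return np.array([fx*q[0]/q[2]+cx,fy*q[1]/q[2]+cy])
E
python3 - <<'E'
from h import *
p,d,P,M,K=load("w2")
print("tip",ray(M,K,322,311,.154),"P",P[311,322])
for u,v in((196,177),(421,149),(241,367)): print((u,v),P[v-1:v+2,u-1:u+2].reshape(-1,3).mean(0).round(4))
# disc points at z~.108
m=(abs(P[...,2]-.108)<.003)&(p.max(2)<70); m[:190]=0;m[365:]=0;m[:,:225]=0;m[:,420:]=0
g=cv2.morphologyEx(m.astype(np.uint8),cv2.MORPH_OPEN,np.ones((3,3)))
cs,_=cv2.findContours(g,cv2.RETR_EXTERNAL,cv2.CHAIN_APPROX_NONE); c=max(cs,key=cv2.contourArea)[:,0]
W=np.array([ray(M,K,u,v,.108) for u,v in c]);h=cv2.convexHull(W[:,:2].astype(np.float32))
print("circle",cv2.minEnclosingCircle(h),cv2.fitEllipse(h))
# spindle points above .125
Q=P[260:330,295:350].reshape(-1,3);Q=Q[(Q[:,2]>.115)]
for z in(.12,.13,.14,.146):
    q=Q[abs(Q[:,2]-z)<.003]; A=np.c_[2*q[:,:2],np.ones(len(q))]; s=np.linalg.lstsq(A,(q[:,:2]**2).sum(1),rcond=None)[0]; print(z,len(q),s[:2],np.sqrt(s[2]+s[:2]@s[:2]))
q=Q[Q[:,2]>.152]; print("top",len(q),q.mean(0))
# body edges: front top edge z
b=(p[...,1].astype(int)>p[...,0]+15)&(abs(P[...,2]-.1)<.012)
print(b.sum()); rect=cv2.minAreaRect(P[b][:,:2].astype(np.float32)); print(rect)
cv2.imwrite("pics/w2c.png",cv2.resize(p[240:330,270:380,::-1],None,fx=6,fy=6,interpolation=cv2.INTER_CUBIC))
E
```

```text
tip [0.57070034 0.04967168 0.154     ] P [0.57062137 0.04968657 0.15413895]
(196, 177) [ 0.4618 -0.0321  0.0888]
(421, 149) [0.4806 0.1529 0.0893]
(241, 367) [0.5423 0.0141 0.2408]
circle ((0.5679693222045898, 0.050141312181949615), 0.07535359263420105) ((0.5685969591140747, 0.049864768981933594), (0.14806511998176575, 0.1493605077266693), 145.18568420410156)
0.12 87 [0.56801259 0.05060539] 0.011873338156991918
0.13 95 [0.56810729 0.05063647] 0.01188980193468097
0.14 78 [0.56816675 0.05059429] 0.011902542203303248
0.146 117 [0.56817134 0.05065595] 0.011919803571572947
top 528 [0.56666474 0.05080175 0.15438752]
3899
((0.6142711043357849, 0.04528333246707916), (0.1799415946006775, 0.28819867968559265), 82.67160034179688)
```

View pics/w2c.png

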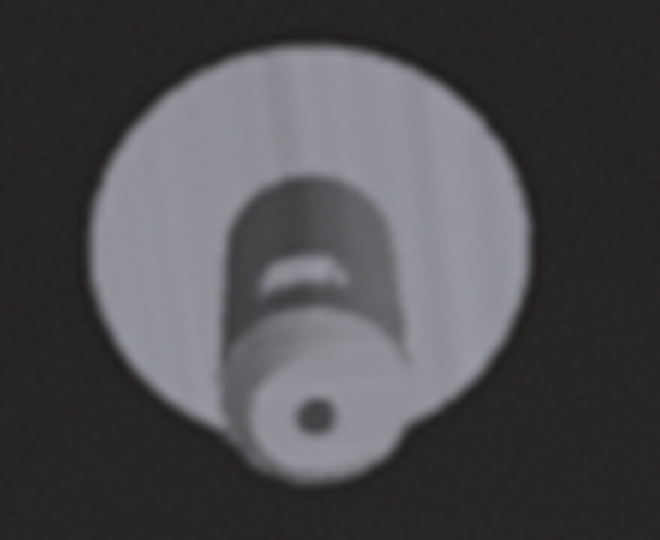

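```bash
python3 - <<'E'
from h import *
p,d,P,M,K=load("w2")
c=np.array([.568,.0506])
for yd in(-13,-9,-6,-3,0,5):
    y=np.radians(yd); X=np.array([np.cos(y),np.sin(y)]);Y=np.array([-X[1],X[0]])
    out=[]
    for ly,z in((0,.1345),(-.0035,.138),(.0035,.138),(0,.1415)):
        q=c-X*.0115+Y*ly; u=proj(M,K,[*q,z]); out.append(((u-[270,240])*6).round(0).astype(int).tolist())
    print(yd,out)
print([((proj(M,K,[*c,z])-[270,240])*6).round(0) for z in(.108,.138,.154)])
E
```

```text
-13 [[313, 250], [286, 262], [341, 262], [314, 274]]
-9 [[306, 250], [279, 264], [334, 261], [307, 274]]
-6 [[302, 251], [275, 266], [329, 260], [302, 275]]
-3 [[297, 251], [270, 268], [325, 259], [298, 275]]
0 [[292, 252], [266, 270], [320, 259], [293, 276]]
5 [[285, 254], [259, 274], [311, 258], [285, 278]]
[array([308., 243.]), array([312., 343.]), array([315., 405.])]
```

>>> arm_command([
  [0.088,0,-0.04,-0.001,0],
  [0.088,0,-0.04,-0.001,0],
  [0.088,0,-0.04,-0.001,0],
  [0.088,0,-0.04,-0.001,0],
  [0.088,0,-0.04,-0.001,0],
  [0.088,0,-0.04,-0.001,0],
  [0.088,0,-0.04,-0.001,0],
  [0.088,0,-0.04,-0.001,0],
  [0.088,0,-0.04,-0.001,0],
  [0.088,0,-0.037,-0.001,-0.125],
  [0.088,0,0,0,0],
  [0.088,0,0,0,0],
])

```text
clock: 4.5
tool_pos: [0.4218, -0.3284, 0.2181]
eef_rot: [0.035, 0.706, -0.034, 0.706]
contact_force: [0.8, -0.2, -0.9]
opening: 0.999
```

```bash
python3 - <<'E'
from h import *
snap("wrist","w3"); st()
p,d,P,M,K=load("w3")
cl=[.459,-.332,.01]; u,v=proj(M,K,cl).round().astype(int); print(u,v)
Q=P[v-50:v+50,u-50:u+50].reshape(-1,3)
def fit(q):
    A=np.c_[2*q[:,:2],np.ones(len(q))]; s=np.linalg.lstsq(A,(q[:,:2]**2).sum(1),rcond=None)[0]; return s[:2].round(4),np.sqrt(s[2]+s[:2]@s[:2]).round(4)
hub=Q[(Q[:,2]>.018)&(Q[:,2]<.024)]
print(len(hub),hub.mean(0).round(4),cv2.minEnclosingCircle(hub[:,:2].astype(np.float32)))
m=((P[...,2]>.0175)&(P[...,2]<.025)).astype(np.uint8); mm=np.zeros_like(m); mm[v-50:v+50,u-50:u+50]=m[v-50:v+50,u-50:u+50]
cs,hi=cv2.findContours(mm,cv2.RETR_CCOMP,cv2.CHAIN_APPROX_NONE)
for c in cs:
    if len(c)>15:
        w=np.array([ray(M,K,*x,.02) for x in c[:,0]]); print(len(c),fit(w))
E
```

```text
clock 4.55
q [ 0.8015  0.5853 -0.364   1.833   0.2829  0.7745  1.7621]
qd [-0.0055 -0.0009  0.0042  0.0024  0.0042 -0.0009  0.0048]
joint_torque [ 7.87800e-01 -4.48781e+01 -2.39710e+00 -1.33294e+01  6.19000e-02
  8.06000e-02 -6.00000e-03]
tool_pos [ 0.4219 -0.3282  0.2182]
eef_rot [ 0.0351  0.7061 -0.0341  0.7064]
contact_force [-0.1102 -0.1218  0.0114]
moment [ 0.0604  0.0165 -0.0001]
opening 0.9997
315 232
376 [ 0.4582 -0.33    0.0205] ((0.45857882499694824, -0.33033522963523865), 0.017907314002513885)
91 (array([ 0.4584, -0.3302]), np.float64(0.0174))
69 (array([ 0.4583, -0.3304]), np.float64(0.0136))
```

View pics/w3.png

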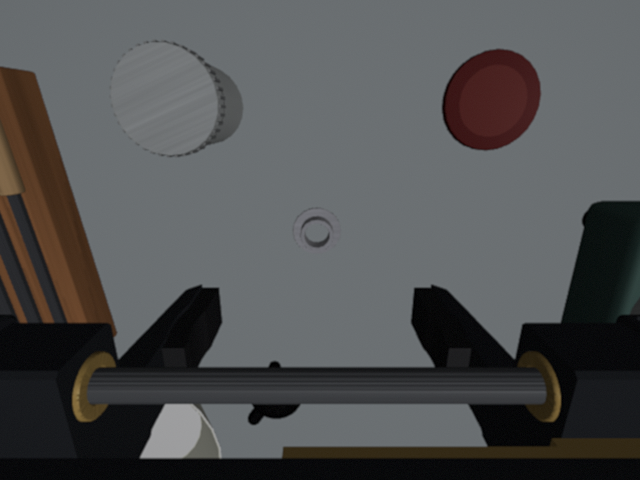

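```bash
python3 - <<'E'
from h import *
goto([.4584,-.3303,.0075],np.radians(84.2))
E
```

```text
pos [ 0.4219 -0.3282  0.2182] shift tool [0.2107 0.0012 0.0365]
tool y yaw deg 84.4
roll needed 0.0034 alt -3.1382
```

>>> arm_command([
  [0.07,0.02,0.001,0.018,0],
  [0.07,0.02,0,0.0185,0],
  [0.07,0.035,0,0,0],
  [0.07,0.035,0,0,0],
  [0.07,0.035,0,0,0],
  [0.07,0.03,0,0,0],
  [0.07,0.02,0,0,0],
  [0.07,0.01,0,0,0],
  [0.07,0.005,0,0,0],
  [0.07,0,0,0,0],
  [0.07,0,0,0,0],
])

```text
clock: 5.92
tool_pos: [0.4576, -0.3334, 0.0088]
eef_rot: [0.035, 0.706, -0.036, 0.707]
contact_force: [0.1, 0.4, -0.2]
opening: 0.792
```

```bash
python3 - <<'E'
from h import *
snap("wrist","w4"); st(); goto([.4584,-.3303,.0075])
E
```

```text
clock 5.975
q [ 0.6606  0.9365 -0.192   1.8742  0.4378  0.3708  1.6044]
qd [ 0.0022  0.0018  0.0005  0.0007 -0.0008 -0.0007  0.0001]
joint_torque [-1.15300e-01 -5.36007e+01 -1.34910e+00 -6.45120e+00  8.20000e-03
  7.48000e-02 -4.00000e-04]
tool_pos [ 0.4575 -0.3335  0.0088]
eef_rot [ 0.0355  0.7058 -0.0359  0.7066]
contact_force [0.2694 0.8027 0.2563]
moment [0.0077 0.0264 0.0515]
opening 0.797
pos [ 0.4575 -0.3335  0.0088] shift tool [0.0013 0.0033 0.0005]
tool y yaw deg 84.21
```

View pics/w4.png

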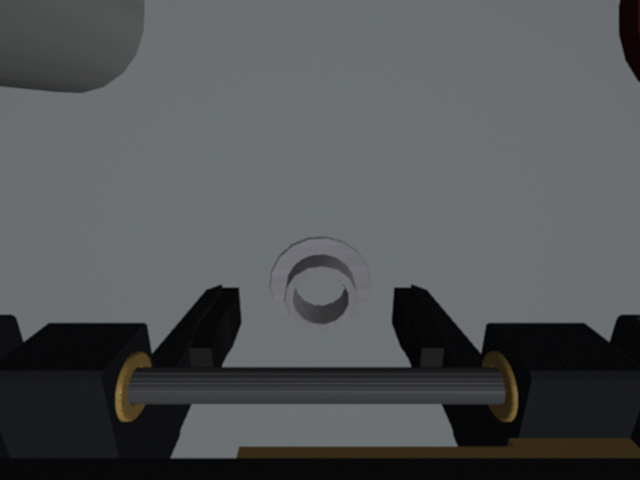

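The fingers straddle the collar, which sits slightly to the right at (321,285). I'll correct 3 mm in y and grip.

>>> arm_command([
  [0.07,0.001,0.0033,0.0005,0],
  [0.07,0,0,0,0],
  [0.03,0,0,0,0],
  [0.03,0,0,0,0],
  [0.03,0,0,0,0],
  [0.03,0,0,0,0],
  [0.03,0,0,0,0],
  [0.03,0,0,0,0],
], force=20)

```text
clock: 6.98
tool_pos: [0.4579, -0.33, 0.0071]
eef_rot: [0.036, 0.706, -0.036, 0.706]
contact_force: [-0.2, -0.4, 0.2]
opening: 0.338
```

```bash
python3 - <<'E'
from h import *
st()
E
```

```text
clock 6.975
q [ 0.653   0.9385 -0.1887  1.8784  0.4375  0.3651  1.5988]
qd [ 0.0006 -0.0007  0.0013  0.0007  0.0005  0.0003 -0.0001]
joint_torque [ 3.30000e-03 -5.37071e+01 -1.26820e+00 -6.35300e+00  1.03000e-02
  7.77000e-02 -0.00000e+00]
tool_pos [ 0.4579 -0.33    0.0071]
eef_rot [ 0.0356  0.7062 -0.0356  0.7062]
contact_force [-0.1722 -0.3716  0.2178]
moment [ 0.0157 -0.0901  0.0199]
opening 0.3384
```

```bash
python3 - <<'E'
from h import *
snap("wrist","w5")
E
```

```text
(no output)
```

View pics/w5.png

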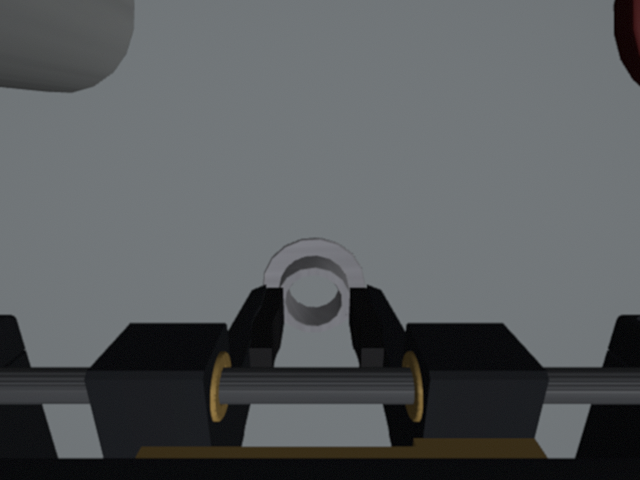

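>>> arm_command([
  [0.02,0,0,0,0],
  [0.02,0,0,0,0],
  [0.02,0,0,0,0],
  [0.02,0,0,0,0],
], force=20)

```text
clock: 7.52
tool_pos: [0.4579, -0.3299, 0.007]
eef_rot: [0.036, 0.706, -0.036, 0.706]
contact_force: [0.6, 0.2, -1.5]
opening: 0.231
```

```bash
python3 - <<'E'
from h import *
snap("wrist","w6"); st()
E
```

```text
clock 7.575
q [ 0.653   0.9385 -0.1887  1.8784  0.4375  0.3651  1.5988]
qd [-0.0008  0.0002  0.0011 -0.0004  0.0011 -0.0002  0.0007]
joint_torque [-5.00000e-04 -5.37066e+01 -1.26960e+00 -6.35200e+00  1.02000e-02
  7.76000e-02 -0.00000e+00]
tool_pos [ 0.4579 -0.33    0.0071]
eef_rot [ 0.0356  0.7062 -0.0356  0.7062]
contact_force [-0.0092  0.0028 -0.8853]
moment [0.0599 0.0254 0.035 ]
opening 0.2245
```

View pics/w6.png

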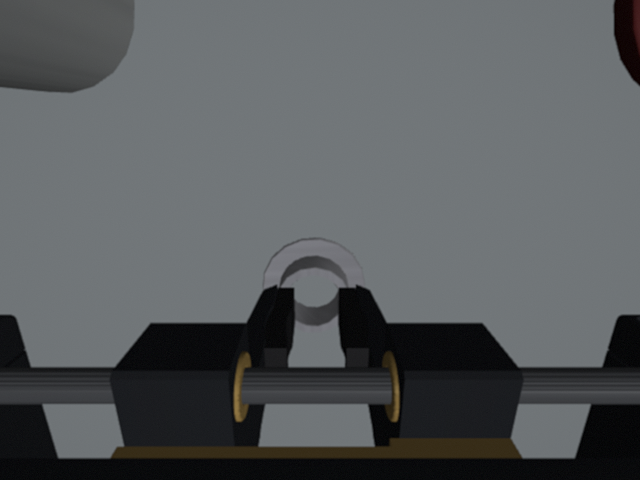

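```bash
python3 - <<'E'
from h import *
for f in("w4","w6"):
    p,d,P,M,K=load(f); c=r.calibration("wrist"); m=np.array(c["mount"])
    v,u=np.mgrid[:480,:640]; fx,fy,cx,cy=K
    C=np.stack([(u-cx)/fx*d,(v-cy)/fy*d,d],-1)@m[:3,:3].T+m[:3,3]
    k=(d>0)&(p.max(2)<60)&(abs(C[...,1])<.062)&(C[...,0]>-.09)&(C[...,0]<.02)
    Q=C[k]
    for lo in np.arange(-.09,.01,.01):
        q=Q[(Q[:,0]>=lo)&(Q[:,0]<lo+.01)]
        if len(q): print(f,lo.round(3),len(q),q.min(0).round(4),q.max(0).round(4), "inner|y|",abs(q[:,1]).min().round(4))
    for uu,vv in((290,292),(270,300),(285,320),(265,292)): print((uu,vv),C[vv,uu].round(4),p[vv,uu])
p,d,P,M,K=load("w6")
cv2.imwrite("pics/w6c.png",cv2.resize(p[230:380,240:400,::-1],None,fx=4.5,fy=4,interpolation=cv2.INTER_CUBIC))
E
```

```text
w4 -0.09 1410 [-0.09   -0.0606 -0.0338] [-0.08    0.0539  0.0118] inner|y| 0.0411
w4 -0.08 1360 [-0.08   -0.0519 -0.0125] [-0.07    0.0529  0.0106] inner|y| 0.0412
w4 -0.07 2759 [-0.07   -0.0515 -0.0125] [-0.06    0.0526  0.0024] inner|y| 0.0339
w4 -0.06 1724 [-0.06   -0.0505 -0.0125] [-0.05    0.0519  0.0086] inner|y| 0.0347
w4 -0.05 1859 [-0.05   -0.0496 -0.0124] [-0.04    0.0505  0.0086] inner|y| 0.0339
w4 -0.04 1265 [-0.04   -0.0486 -0.0122] [-0.03    0.0496  0.0081] inner|y| 0.0339
w4 -0.03 737 [-0.03   -0.0475 -0.012 ] [-0.0207  0.0489  0.0083] inner|y| 0.034
w4 -0.02 79 [-0.0122 -0.0101 -0.0169] [-0.01    0.0158  0.0151] inner|y| 0.0
w4 -0.01 590 [-0.01   -0.0136 -0.0168] [-0.      0.0161  0.0155] inner|y| 0.0
w4 -0.0 177 [ 0.     -0.0128 -0.0163] [0.0088 0.0564 0.0561] inner|y| 0.0
(290, 292) [-0.0124 -0.012  -0.0027] [111 111 116]
(270, 300) [ 0.0074 -0.0247  0.0123] [107 111 114]
(285, 320) [ 0.008  -0.0169  0.0252] [107 111 114]
(265, 292) [ 0.0078 -0.0273  0.0077] [106 112 114]
w6 -0.09 538 [-0.09   -0.0173 -0.0334] [-0.0801  0.0183  0.0114] inner|y| 0.0165
w6 -0.08 525 [
[... 195 characters left out ...]
    0.0262 -0.0043] inner|y| 0.0101
w6 -0.05 1409 [-0.05   -0.0247 -0.0124] [-0.04    0.0255  0.0083] inner|y| 0.0092
w6 -0.04 904 [-0.04   -0.0234 -0.0121] [-0.03    0.0248  0.0085] inner|y| 0.0092
w6 -0.03 488 [-0.03   -0.0229 -0.0121] [-0.0212  0.0236  0.0072] inner|y| 0.0092
w6 -0.02 118 [-0.0146 -0.0164 -0.0166] [-0.01    0.0114  0.0153] inner|y| 0.0
w6 -0.01 398 [-0.01   -0.0169 -0.0165] [-0.      0.012   0.0156] inner|y| 0.0
w6 -0.0 66 [ 0.0001 -0.0107 -0.0129] [0.0038 0.0121 0.0153] inner|y| 0.0005
(290, 292) [-0.0268 -0.0109 -0.01  ] [ 9 10 12]
(270, 300) [-0.0368 -0.0184 -0.0115] [11 11 14]
(285, 320) [-0.0499 -0.0112 -0.0102] [6 9 8]
(265, 292) [-0.0294 -0.0214 -0.0114] [ 8  7 11]
```

View pics/w6c.png

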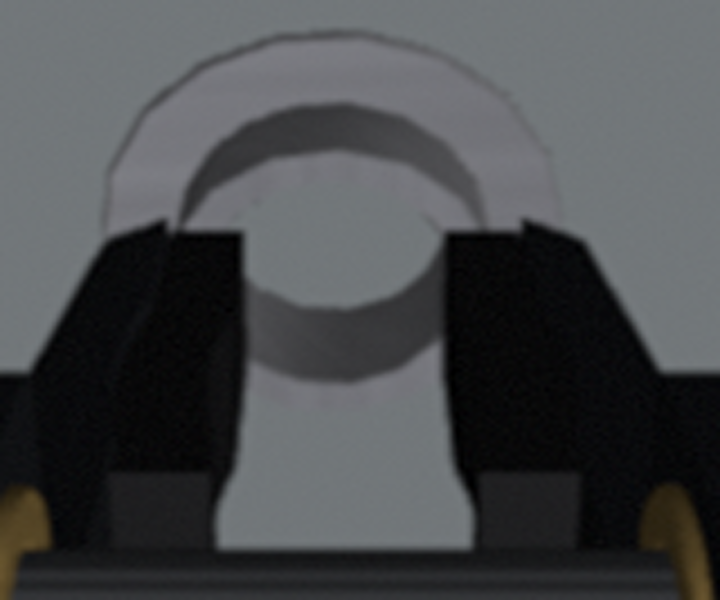

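The pads closed to 20 mm above the hub. The depth shows that the visible fingertips end about 20 mm short of the stated TCP. I'll open, feel downward gently and check.

>>> arm_command([
  [0.06,0,0,0,0],
  [0.06,0,0,0,0],
  [0.06,0,0,0,0],
  [0.06,0,0,0,0],
  [0.06,0.002,0,0,0],
  [0.06,0.002,0,0,0],
  [0.06,0.002,0,0,0],
  [0.06,0.001,0,0,0],
  [0.06,0,0,0,0],
], force=20)

```text
clock: 8.7
tool_pos: [0.4579, -0.3299, -0.0]
eef_rot: [0.036, 0.706, -0.036, 0.706]
contact_force: [-0.2, -0.4, -0.1]
opening: 0.679
```

```bash
python3 - <<'E'
from h import *
st()
E
```

```text
clock 8.7
q [ 0.6489  0.9507 -0.1817  1.8788  0.4411  0.3516  1.5953]
qd [ 0.     -0.0035  0.0001 -0.0004  0.0003 -0.0017  0.0023]
joint_torque [-1.32000e-02 -5.37954e+01 -1.16560e+00 -6.10010e+00  1.14000e-02
  7.14000e-02 -1.90000e-03]
tool_pos [ 0.4579 -0.3299 -0.    ]
eef_rot [ 0.0357  0.7063 -0.0355  0.7061]
contact_force [-0.2133 -0.4353 -0.0886]
moment [ 0.0777 -0.0517  0.0199]
opening 0.6785
```

>>> arm_command([
  [0.06,0.002,0,0,0],
  [0.06,0.002,0,0,0],
  [0.06,0.002,0,0,0],
  [0.06,0.002,0,0,0],
  [0.06,0,0,0,0],
  [0.06,0,0,0,0],
], force=20)

```text
clock: 9.45
tool_pos: [0.4579, -0.33, -0.0079]
eef_rot: [0.036, 0.706, -0.036, 0.706]
contact_force: [-1.0, -0.7, 0.2]
opening: 0.685
```

```bash
python3 - <<'E'
from h import *
st(); snap("wrist","w7")
E
```

```text
clock 9.45
q [ 0.6443  0.9643 -0.1738  1.8788  0.445   0.3363  1.5916]
qd [-0.0005 -0.0022 -0.0007 -0.0001  0.0003  0.0003 -0.0018]
joint_torque [-9.60000e-03 -5.40178e+01 -1.05710e+00 -5.83030e+00  9.20000e-03
  7.88000e-02 -1.00000e-04]
tool_pos [ 0.4579 -0.33   -0.0079]
eef_rot [ 0.0356  0.7062 -0.0356  0.7062]
contact_force [-1.0494 -0.6994  0.1547]
moment [ 0.0001  0.013  -0.0513]
opening 0.6852
```

View pics/w7.png

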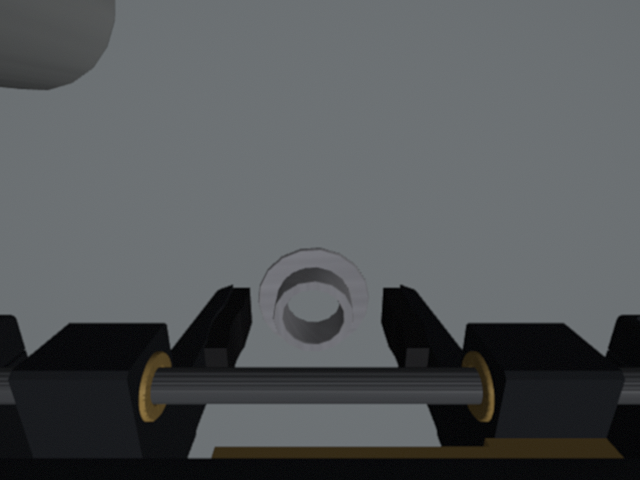

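```bash
python3 - <<'E'
from h import *
p,d,P,M,K=load("w7"); m=np.array(r.calibration("wrist")["mount"])
print("table",np.nanmedian(P[100:220,200:450,2]))
v,u=np.mgrid[:480,:640]; fx,fy,cx,cy=K
C=np.stack([(u-cx)/fx*d,(v-cy)/fy*d,d],-1)@m[:3,:3].T+m[:3,3]
Q=P[240:350,250:375].reshape(-1,3); h=Q[(Q[:,2]>.0175)&(Q[:,2]<.024)&(abs(Q[:,0]-.458)<.022)]
print(len(h),h.mean(0),cv2.minEnclosingCircle(h[:,:2].astype(np.float32)), "top z",np.percentile(h[:,2],[5,50,95]))
k=(d>0)&(p.max(2)<60)&(abs(C[...,1])<.062)&(C[...,0]>-.04)&(C[...,0]<.02); q=C[k]; print("finger max x",np.sort(q[:,0])[-30:].round(4)[::6], q[q[:,0]>-.026].mean(0), q[q[:,0]>-.03].min(0),q[q[:,0]>-.03].max(0))
E
```

```text
table 0.0011886847247495613
2287 [ 0.45798375 -0.33094516  0.02049799] ((0.4595297574996948, -0.3366358280181885), 0.023759886622428894) top z [0.01826472 0.02070688 0.02178141]
finger max x [-0.0125 -0.0124 -0.0122 -0.0118 -0.0114] [-0.02083739  0.00117856 -0.00048339] [-0.02999768 -0.04281484 -0.01704406] [-0.00762326  0.04418668  0.04306183]
```

>>> arm_command([
  [0.06,0.002,0,0,0],
  [0.06,0.002,0,0,0],
  [0.06,0.001,0,0,0],
  [0.03,0,0,0,0],
  [0.03,0,0,0,0],
  [0.03,0,0,0,0],
  [0.03,0,0,0,0],
  [0.03,0,0,0,0],
], force=20)

```text
clock: 10.5
tool_pos: [0.4579, -0.3301, -0.0129]
eef_rot: [0.036, 0.706, -0.036, 0.706]
contact_force: [-0.7, -0.8, -0.7]
opening: 0.391
```

```bash
python3 - <<'E'
from h import *
st(); snap("wrist","w8")
E
```

```text
clock 10.5
q [ 0.6415  0.9729 -0.1688  1.8786  0.4474  0.3269  1.5893]
qd [-0.0008  0.0017 -0.0002  0.0001  0.0037  0.0006 -0.0001]
joint_torque [-2.6050e-01 -5.4141e+01 -1.2450e+00 -5.5590e+00 -2.4600e-02  7.0400e-02
  1.2600e-02]
tool_pos [ 0.4579 -0.3301 -0.0129]
eef_rot [ 0.0356  0.7062 -0.0357  0.7062]
contact_force [-0.6689 -0.7947 -0.7042]
moment [-0.1354 -0.0222 -0.0185]
opening 0.3906
```

View pics/w8.png

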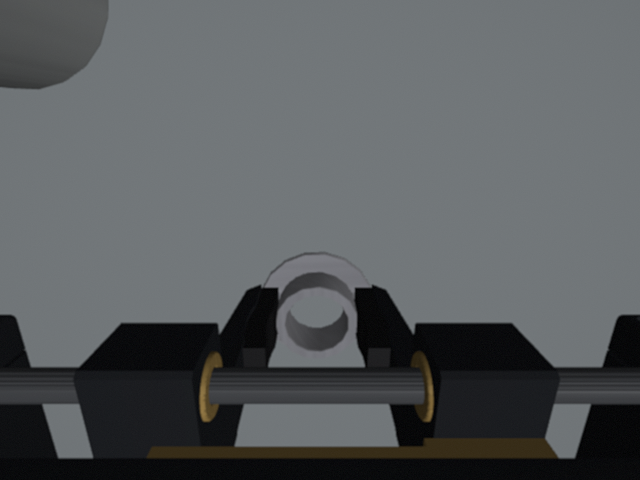

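>>> arm_command([
  [0.03,-0.005,0,0,0],
  [0.03,-0.01,0,0,0],
  [0.03,-0.02,0,0,0],
  [0.03,-0.03,0,0,0],
  [0.03,-0.035,0,0,0],
  [0.03,-0.035,0,0,0],
  [0.03,-0.035,0,0,0],
  [0.03,-0.03,0,0,0],
  [0.03,-0.015,0,0,0],
  [0.03,0,0,0,0],
])

```text
clock: 11.8
tool_pos: [0.4582, -0.3302, 0.2029]
eef_rot: [0.035, 0.706, -0.036, 0.707]
contact_force: [-0.4, -0.6, -0.7]
opening: 0.393
```

```bash
python3 - <<'E'
from h import *
st(); snap("wrist","w9"); goto([.568-.0005,.0506,.2],np.radians(84.2))
E
```

```text
clock 11.8
q [ 0.7554  0.642  -0.3561  1.7642  0.2994  0.7872  1.7216]
qd [-0.0067  0.0336  0.0107  0.027   0.0051 -0.014  -0.0034]
joint_torque [ 1.22400e-01 -5.02206e+01 -3.13430e+00 -1.41010e+01 -7.30000e-03
  1.81400e-01  3.69000e-02]
tool_pos [ 0.4582 -0.3302  0.2029]
eef_rot [ 0.0354  0.7057 -0.036   0.7067]
contact_force [-0.3758 -0.605  -0.6736]
moment [ 0.0228 -0.0102 -0.0298]
opening 0.393
pos [ 0.4575 -0.3299  0.2018] shift tool [0.0018 0.3896 0.0711]
tool y yaw deg 84.22
roll needed 0.0004 alt -3.1412
```

View pics/w9.png

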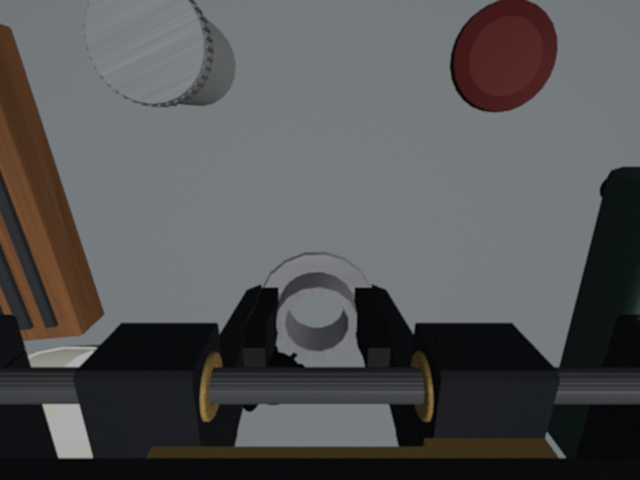

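>>> arm_command([
  [0.03,0,0.02,0.0035,0],
  [0.03,0,0.04,0.007,0],
  [0.03,0,0.04,0.007,0],
  [0.03,0,0.04,0.0075,0],
  [0.03,0,0.04,0.0075,0],
  [0.03,0,0.04,0.0075,0],
  [0.03,0,0.04,0.0075,0],
  [0.03,0,0.04,0.0075,0],
  [0.03,0,0.04,0.007,0],
  [0.03,0,0.03,0.005,0],
  [0.03,0,0.02,0.004,0],
  [0.03,0,0,0,0],
])

```text
clock: 13.35
tool_pos: [0.5674, 0.0532, 0.2015]
eef_rot: [0.035, 0.707, -0.034, 0.706]
contact_force: [-0.0, 0.3, -1.6]
opening: 0.389
```

```bash
python3 - <<'E'
from h import *
s=r.get_state(); print(s["clock"],s["qd"].round(3) if hasattr(s["qd"],"round") else s["qd"]); snap("wrist","w10"); goto([.568-.0005,.0506,.175],np.radians(84.2))
E
```

```text
13.35 [ 0.043 -0.01   0.042  0.019  0.012  0.011  0.013]
pos [0.5671 0.0509 0.2015] shift tool [ 0.0265 -0.0003  0.0004]
tool y yaw deg 84.28
roll needed 0.0014 alt -3.1402
```

View pics/w10.png

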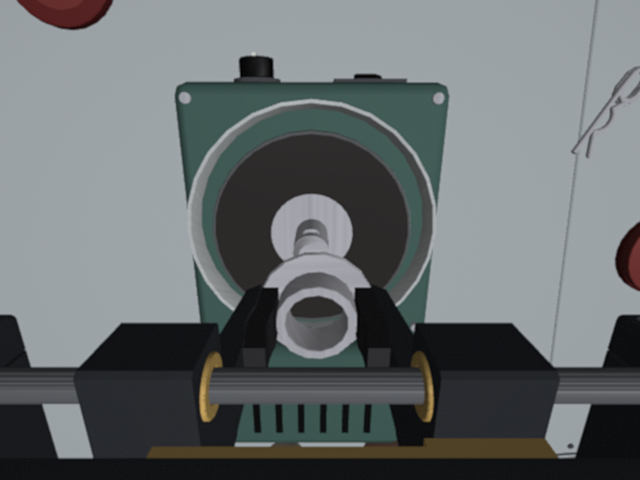

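```bash
python3 - <<'E'
from h import *
p,d,P,M,K=load("w10"); pos,A=axes()
def fit(q):
    B=np.c_[2*q[:,:2],np.ones(len(q))]; s=np.linalg.lstsq(B,(q[:,:2]**2).sum(1),rcond=None)[0]; return s[:2].round(4),np.sqrt(s[2]+s[:2]@s[:2]).round(4)
Q=P[280:365,270:365].reshape(-1,3); C=p[280:365,270:365].reshape(-1,3)
for lo in (.22,.225,.23,.235): q=Q[(Q[:,2]>lo)&(Q[:,2]<lo+.005)&(C.max(1)>110)]; print(lo,len(q),q.mean(0).round(4) if len(q) else '')
top=Q[(Q[:,2]>.228)&(C.max(1)>110)]; print("hub circle",cv2.minEnclosingCircle(top[:,:2].astype(np.float32)),np.median(top[:,2]))
S=P[215:260,290:335].reshape(-1,3)
for z in(.12,.13,.14): q=S[abs(S[:,2]-z)<.004]; print(z,len(q),fit(q))
E
```

```text
0.22 405 [0.5623 0.0553 0.2213]
0.225 135 [0.5688 0.0512 0.2275]
0.23 723 [0.568  0.0535 0.2342]
0.235 1331 [0.5678 0.0539 0.2356]
hub circle ((0.5687012076377869, 0.0536593459546566), 0.01847592554986477) 0.23524216778764667
0.12 92 (array([0.5683, 0.0505]), np.float64(0.0121))
0.13 98 (array([0.568 , 0.0505]), np.float64(0.0119))
0.14 97 (array([0.5683, 0.0505]), np.float64(0.012))
```

```bash
python3 - <<'E'
from h import *
snap("wrist","w11")
p,d,P,M,K=load("w11"); pos,A=axes(); print(pos)
Q=P[280:365,270:365].reshape(-1,3); C=p[280:365,270:365].reshape(-1,3)
top=Q[(Q[:,2]>.228)&(C.max(1)>110)]; c,rr=cv2.minEnclosingCircle(top[:,:2].astype(np.float32)); print(c,rr)
d=np.array([.5682-c[0],.0505-c[1],0]); print(A.T@d)
E
```

```text
[0.56714915 0.0495749  0.20162458]
(0.568830668926239, 0.051416851580142975) 0.01831256039440632
[ 2.16937247e-06 -9.76189023e-04 -5.34238150e-04]
```

>>> arm_command([
  [0.03,0.01,0,-0.0003,0],
  [0.03,0.015,0,0,0],
  [0.03,0.015,0,0,0],
  [0.03,0.01,0,0,0],
  [0.03,0.005,0,0,0],
  [0.03,0,0,0,0],
  [0.03,0,0,0,0],
])

```text
clock: 14.32
tool_pos: [0.5678, 0.0511, 0.1475]
eef_rot: [0.036, 0.706, -0.035, 0.707]
contact_force: [-0.6, 0.6, -0.8]
opening: 0.388
```

```bash
python3 - <<'E'
from h import *
s=r.get_state(); print(s["contact_force"],s["clock"]); goto([.568-.0006,.0502,.097],np.radians(84.2))
E
```

```text
[-0.62464048  0.55576749 -0.84541005] 14.325
pos [0.5678 0.0511 0.1475] shift tool [ 0.0505 -0.0009 -0.0004]
tool y yaw deg 84.23
roll needed 0.0005 alt -3.1411
```

>>> arm_command([
  [0.03,0.004,-0.0007,-0.0003,0],
  [0.03,0.004,0,0,0],
  [0.03,0.004,0,0,0],
  [0.03,0.004,0,0,0],
  [0.03,0.004,0,0,0],
  [0.03,0.004,0,0,0],
])

```text
clock: 15.08
tool_pos: [0.5671, 0.0503, 0.1228]
eef_rot: [0.036, 0.706, -0.036, 0.706]
contact_force: [0.3, -0.2, -1.1]
opening: 0.385
```

```bash
python3 - <<'E'
from h import *
s=r.get_state(); print(s["contact_force"],s["moment"],s["clock"]); goto([.568-.0006,.0502,.097])
E
```

```text
[ 0.28513322 -0.20720931 -1.11202826] [-0.00326234  0.01900282 -0.03411816] 15.075
pos [0.5671 0.0503 0.1228] shift tool [ 0.0258 -0.      0.0003]
tool y yaw deg 84.23
```

Sliding down the spindle without contact; I'll continue to the seat.

>>> arm_command([
  [0.03,0.004,0,0,0],
  [0.03,0.004,0,0,0],
  [0.03,0.004,0,0,0],
  [0.03,0.004,0,0,0],
  [0.03,0.004,0,0,0],
  [0.03,0.003,0,0,0],
  [0.03,0.002,0,0,0],
  [0.03,0,0,0,0],
])

```text
clock: 16.08
tool_pos: [0.5671, 0.0502, 0.098]
eef_rot: [0.036, 0.706, -0.036, 0.706]
contact_force: [0.5, -0.4, -1.4]
opening: 0.384
```

```bash
python3 - <<'E'
from h import *
s=r.get_state(); print(s["contact_force"],s["moment"],s["clock"]); goto([.568-.0006,.0502,.095])
snap("wrist","w12")
E
```

```text
[ 0.5377351  -0.39840861 -1.35056596] [-0.00686119  0.02046871 -0.04016664] 16.075
pos [0.5671 0.0502 0.098 ] shift tool [0.003  0.     0.0003]
tool y yaw deg 84.22
```

View pics/w12.png

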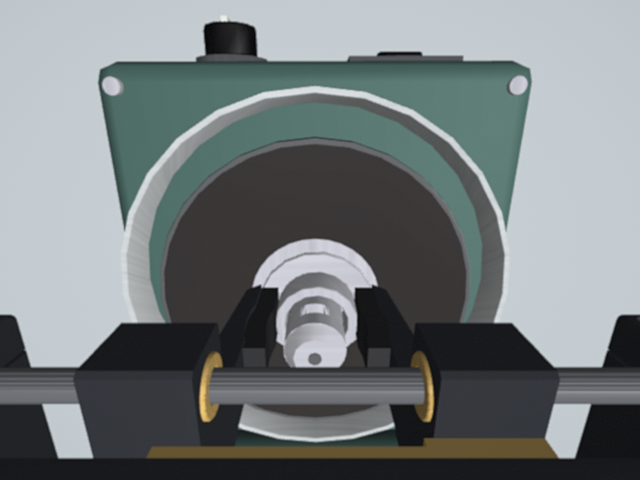

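>>> arm_command([
  [0.03,0.001,0,0,0],
  [0.03,0.001,0,0,0],
  [0.03,0.0005,0,0,0],
  [0.03,0.0005,0,0,0],
  [0.03,0,0,0,0],
])

```text
clock: 16.75
tool_pos: [0.5671, 0.0503, 0.0951]
eef_rot: [0.036, 0.706, -0.036, 0.706]
contact_force: [-0.5, -1.0, -1.8]
opening: 0.388
```

>>> arm_command([
  [0.03,0.0005,0,0,0],
  [0.03,0.0005,0,0,0],
  [0.03,0,0,0,0],
])

```text
clock: 17.12
tool_pos: [0.5672, 0.0503, 0.0946]
eef_rot: [0.036, 0.706, -0.036, 0.706]
contact_force: [-0.9, -0.3, 5.1]
opening: 0.389
```

Contact at 5 N at the expected height, so the collar is seated. I'll release, lift and look.

>>> arm_command([
  [0.06,0,0,0,0],
  [0.06,0,0,0,0],
  [0.06,0,0,0,0],
  [0.06,-0.02,0,0,0],
  [0.06,-0.04,0,0,0],
  [0.06,-0.04,0,0,0],
  [0.07,-0.015,0,0,0],
  [0.088,0,0,0,0],
])

```text
clock: 18.12
tool_pos: [0.5674, 0.0502, 0.2094]
eef_rot: [0.036, 0.706, -0.036, 0.707]
contact_force: [-0.1, -0.5, -0.6]
opening: 0.883
```

```bash
python3 - <<'E'
from h import *
snap("wrist","w13"); print(r.get_state()["clock"])
p,d,P,M,K=load("w13")
F=(np.hypot(P[...,0]-.568,P[...,1]-.0506)); z=P[...,2]
for a,b in((.014,.0175),(.019,.026),(.03,.06)): q=z[(F>a)&(F<b)&(z>.1)&(z<.16)]; print(a,b,len(q),np.percentile(q,[10,50,90]).round(4))
goto([.48,.36,.22],np.radians(90-45))
E
```

```text
18.175
0.014 0.0175 573 [0.1172 0.128  0.1291]
0.019 0.026 1255 [0.1125 0.1135 0.1144]
0.03 0.06 13203 [0.1082 0.109  0.1099]
pos [0.5666 0.05   0.2083] shift tool [-0.0117  0.2997 -0.1174]
tool y yaw deg 84.22
roll needed 0.6845 alt -2.4571
```

View pics/w13.png

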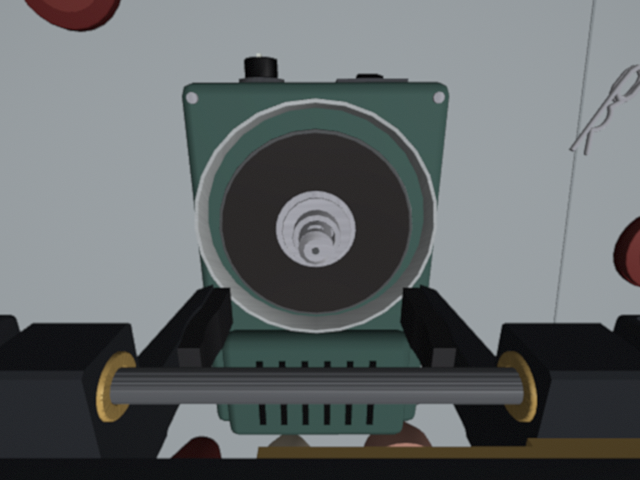

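>>> arm_command([
  [0.088,0,0.0385,-0.0154,0],
  [0.088,0,0.0385,-0.0154,0],
  [0.088,0,0.0385,-0.0154,0],
  [0.088,0,0.0385,-0.0154,0],
  [0.088,0,0.0385,-0.0154,0],
  [0.088,0,0.0385,-0.0154,0],
  [0.088,0.01,0.0385,-0.0154,0],
  [0.088,0.018,0.0385,-0.0154,0.171],
  [0.088,0.015,0,0,0.171],
  [0.088,0.015,0,0,0.171],
  [0.088,0,0,0,0.171],
  [0.088,0,0,0,0],
])

```text
clock: 19.68
tool_pos: [0.4745, 0.3683, 0.1491]
eef_rot: [0.268, 0.654, -0.271, 0.653]
contact_force: [0.2, 0.0, -0.1]
opening: 0.999
```

>>> arm_command([
  [0.088,0,0,0,0],
])

```text
clock: 19.8
tool_pos: [0.4752, 0.3688, 0.1503]
eef_rot: [0.269, 0.654, -0.27, 0.654]
contact_force: [-0.2, -0.2, 0.5]
opening: 0.999
```

```bash
python3 - <<'E'
from h import *
snap("wrist","w14"); st()
p=load("w14")[0]
cv2.imwrite("pics/w14c.png",cv2.resize(p[140:340,220:420,::-1],None,fx=3,fy=3,interpolation=cv2.INTER_CUBIC))
E
```

```text
clock 19.85
q [-0.7047  0.7402 -0.0559  1.7071  0.0586  0.6968 -0.0027]
qd [ 0.0064 -0.0085 -0.0015 -0.0064 -0.0036  0.0018 -0.0074]
joint_torque [-1.88100e-01 -5.21029e+01  5.29700e-01 -1.26042e+01 -3.98000e-02
  2.03000e-02  1.25000e-02]
tool_pos [0.4753 0.3688 0.1506]
eef_rot [ 0.2694  0.6538 -0.2699  0.6535]
contact_force [ 0.0199 -0.1519  0.1025]
moment [-0.0497  0.0153  0.0108]
opening 0.9954
```

View pics/w14c.png

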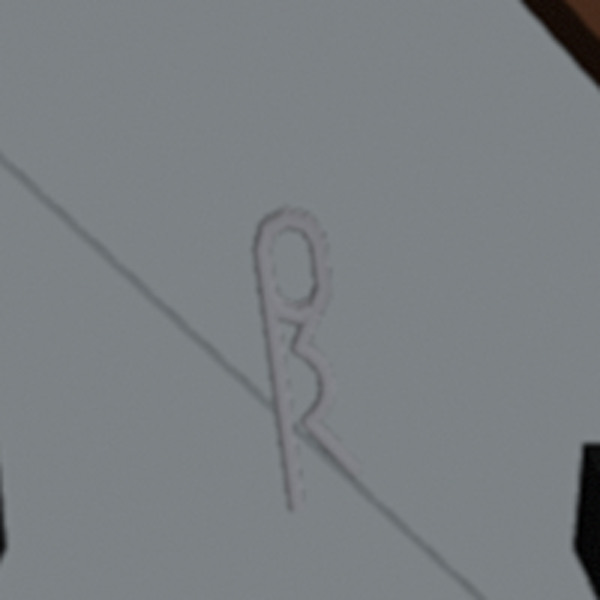

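```bash
python3 - <<'E'
from h import *
p,d,P,M,K=load("w14"); pos,A=axes()
tab=np.nanmedian(P[150:200,230:290,2]); print("table",tab)
z=P[...,2]-tab
c=np.zeros(z.shape,bool); c[200:320,295:350]=1
m=c&(z>.004)
Q=P[m]; print(len(Q))
# coordinates rel. to tool
T=(Q-[*pos])@A; 
for lo in np.arange(-.04,.1,.008):
    t=(T[:,2]>=lo)&(T[:,2]<lo+.008)
    if t.sum()>2:
        q=T[t]; 
        left=q[:,1]<q[:,1].min()+.007
        print(lo.round(3),t.sum(),"y",q[:,1].min().round(4),q[:,1].max().round(4),"leg y",q[left,1].mean().round(4),"z leg p50,p90",np.percentile((Q[t][left][:,2]-tab),[50,90]).round(4), "all z90",np.percentile(Q[t][:,2]-tab,90).round(4))
print("T x range", T[:,2].min(),T[:,2].max())
for u,v in((292,263),(269,300),(291,510),(257,250)): 
    q=ray(M,K,220+u/3,140+v/3,.0075); print(q.round(4),((q-pos)@A).round(4))
E
```

```text
table 0.0010799113758859225
1173
-0.008 99 y -0.0085 0.0077 leg y -0.0048 z leg p50,p90 [0.0094 0.0105] all z90 0.0104
0.0 101 y -0.0103 0.0113 leg y -0.0077 z leg p50,p90 [0.0094 0.0105] all z90 0.0105
0.008 94 y -0.0103 0.0114 leg y -0.0076 z leg p50,p90 [0.0094 0.0103] all z90 0.0104
0.016 104 y -0.0095 0.0124 leg y -0.0063 z leg p50,p90 [0.0096 0.0106] all z90 0.0104
0.024 144 y -0.0086 0.0105 leg y -0.0051 z leg p50,p90 [0.0102 0.0112] all z90 0.0108
0.032 103 y -0.0068 0.0089 leg y -0.0045 z leg p50,p90 [0.0109 0.0118] all z90 0.0114
0.04 98 y -0.0059 0.0136 leg y -0.0035 z leg p50,p90 [0.0117 0.0125] all z90 0.0122
0.048 84 y -0.005 0.0137 leg y -0.0025 z leg p50,p90 [0.0124 0.0138] all z90 0.0134
0.056 98 y -0.0041 0.0128 leg y -0.0015 z leg p50,p90 [0.0137 0.0144] all z90 0.0141
0.064 97 y -0.0032 0.0169 leg y -0.0004 z leg p50,p90 [0.0141 0.0151] all z90 0.0147
0.072 92 y -0.0022 0.0227 leg y 0.0006 z leg p50,p90 [0.0148 0.0158] all z90 0.0156
0.08 51 y -0.0013 0.0228 leg y 0.0016 z leg p50,p90 [0.0157 0.0172] all z90 0.0171
0.088 8 y -0.0003 0.0044 leg y 0.0024 z leg p50,p90 [0.0161 0.0171] all z90 0.0171
T x range -0.005243396484195438 0.08953863390404544
[0.4841 0.3611 0.0075] [0.1431 0.0008 0.0117]
[0.4875 0.3478 0.0075] [ 0.1431 -0.0062  0.0235]
[0.5438 0.3015 0.0075] [0.1431 0.0007 0.0961]
[0.4738 0.3565 0.0075] [ 0.1431 -0.0097  0.0076]
```

```bash
python3 - <<'E'
from h import *
p,d,P,M,K=load("w14"); pos,A=axes()
T=(P-pos)@A; H=P[...,2]
m=np.zeros(H.shape,bool); m[180:330,250:400]=1; m&=(H<.0035)
B=np.c_[T[m][:,1:],np.ones(m.sum())]; pl=np.linalg.lstsq(B,H[m],rcond=None)[0]; print("table plane",pl)
h=H-(T[...,1]*pl[0]+T[...,2]*pl[1]+pl[2])
a=-.119; c=np.array([.0007,.0125])
y=T[...,1]-c[0]; z=T[...,2]-c[1]
X=z*np.cos(a)-y*np.sin(a); Y=y*np.cos(a)+z*np.sin(a)
w=np.zeros(H.shape,bool); w[200:320,290:355]=1; w&=(h>.004)&(h<.03)
for lo in range(-20,80,5):
    t=w&(X>=lo*1e-3)&(X<(lo+5)*1e-3); l=t&(Y<-.005); b=t&(Y>-.001)
    f=lambda k:(k.sum(),np.percentile(h[k],[50,80]).round(4),((Y[k].min()+Y[k].max())/2).round(4),Y[k].max().round(4)) if k.sum()>3 else None
    print(lo,"leg",f(l),"bent",f(b))
E
```

```text
table plane [-0.00016463 -0.00204715  0.00101737]
-20 leg None bent (np.int64(29), array([0.0088, 0.0098]), np.float64(0.003), np.float64(0.007))
-15 leg (np.int64(25), array([0.0095, 0.0101]), np.float64(-0.007), np.float64(-0.0051)) bent (np.int64(45), array([0.0097, 0.0104]), np.float64(0.0048), np.float64(0.01))
-10 leg (np.int64(31), array([0.0096, 0.0103]), np.float64(-0.0079), np.float64(-0.0054)) bent (np.int64(33), array([0.0095, 0.0101]), np.float64(0.008), np.float64(0.0107))
-5 leg (np.int64(30), array([0.0093, 0.01  ]), np.float64(-0.0083), np.float64(-0.006)) bent (np.int64(30), array([0.0093, 0.0102]), np.float64(0.0087), np.float64(0.0111))
0 leg (np.int64(29), array([0.0092, 0.0106]), np.float64(-0.0083), np.float64(-0.0059)) bent (np.int64(29), array([0.0094, 0.0102]), np.float64(0.0087), np.float64(0.0112))
5 leg (np.int64(30), array([0.0098, 0.0103]), np.float64(-0.008), np.float64(-0.0056)) bent (np.int64(30), array([0.0095, 0.0101]), np.float64(0.0081), np.float64(0.011))
10 leg (np.int64(35), array([0.0102, 0.0108]), np.float64(-0.0079), np.float64(-0.0051)) be
[... 1488 characters left out ...]
5), array([0.0145, 0.015 ]), np.float64(-0.0076), np.float64(-0.0053)) bent (np.int64(27), array([0.0093, 0.0102]), np.float64(0.0045), np.float64(0.0082))
60 leg (np.int64(29), array([0.015 , 0.0159]), np.float64(-0.0078), np.float64(-0.0054)) bent (np.int64(29), array([0.0093, 0.01  ]), np.float64(0.0079), np.float64(0.0116))
65 leg (np.int64(24), array([0.0155, 0.0163]), np.float64(-0.0077), np.float64(-0.0053)) bent (np.int64(32), array([0.0093, 0.01  ]), np.float64(0.0103), np.float64(0.014))
70 leg (np.int64(27), array([0.0159, 0.0173]), np.float64(-0.0075), np.float64(-0.0051)) bent None
75 leg (np.int64(11), array([0.0166, 0.0172]), np.float64(-0.0076), np.float64(-0.0052)) bent None
```

```bash
python3 - <<'E'
from h import *
pos,A=axes(); print(pos,A.round(3))
eye=pos+A@np.array([0,.0007,.0125]); print("eye",eye)
p,d,P,M,K=load("top0")
Z=P[...,2]
k=(Z>.03)&(P[...,1]>.36)&(P[...,1]<.6)&(P[...,0]>.36)&(P[...,0]<.66)
Q=P[k]; print("tall stuff ymin",Q[:,1].min(), Q[np.argsort(Q[:,1])[:8]].round(3), "zmax",Q[:,2].max())
yaw=np.radians(90-45+7.2); ty=np.array([np.cos(yaw),np.sin(yaw)]); tz=np.array([ty[1],-ty[0]])
rel=(Q[:,:2]-eye[:2]); a=rel@ty;b=rel@tz
ins=(abs(b)<.05); print("along ty of tall within |tz|<.05:",a[ins].min() if ins.any() else None)
goto([eye[0],eye[1],.03],yaw)
E
```

```text
[0.47530142 0.36883133 0.15059731] [[-0.001  0.705  0.709]
 [-0.001  0.709 -0.705]
 [-1.    -0.001 -0.   ]]
eye [0.48465918 0.36051433 0.15059523]
tall stuff ymin 0.401730037892008 [[0.622 0.402 0.033]
 [0.658 0.403 0.031]
 [0.611 0.407 0.033]
 [0.635 0.42  0.03 ]
 [0.641 0.451 0.03 ]
 [0.647 0.451 0.03 ]
 [0.617 0.456 0.059]
 [0.589 0.456 0.054]] zmax 0.08230528555200678
along ty of tall within |tz|<.05: 0.08521029962440498
pos [0.4753 0.3688 0.1506] shift tool [0.1206 0.0008 0.0125]
tool y yaw deg 45.16
roll needed -0.1228 alt 3.0188
```

```bash
python3 - <<'E'
from h import *
eye=np.array([.4847,.3605])
p,d,P,M,K=load("w1"); 
for f in("top0","w1","w2"):
    p,d,P,M,K=load(f)
    Z=P[...,2]; k=(Z>.02)&(Z<.2)&(P[...,1]>.36)&(P[...,1]<.65)&(P[...,0]>.3)&(P[...,0]<.7); Q=P[k]
    yaw=np.radians(52.2); ty=np.array([np.cos(yaw),np.sin(yaw)]); tz=np.array([ty[1],-ty[0]])
    rel=Q[:,:2]-eye;a=rel@ty;b=rel@tz
    for lo in np.arange(-.07,.07,.02):
        s=(b>lo)&(b<lo+.02)&(a>0)
        if s.sum()>5:
            o=np.argsort(a[s])[:40]; print(f,lo.round(2),"a pct",np.percentile(a[s],[1,5]).round(3),"z near",np.percentile(Q[s][o][:,2],[10,90]).round(3), "first tall>.05",a[s][Q[s][:,2]>.045].min().round(3) if (Q[s][:,2]>.045).any() else None)
E
```

```text
top0 -0.07 a pct [0.072 0.076] z near [0.029 0.069] first tall>.05 0.071
top0 -0.05 a pct [0.087 0.092] z near [0.026 0.07 ] first tall>.05 0.085
top0 -0.03 a pct [0.102 0.107] z near [0.027 0.072] first tall>.05 0.101
top0 -0.01 a pct [0.118 0.123] z near [0.028 0.071] first tall>.05 0.115
top0 0.01 a pct [0.134 0.139] z near [0.027 0.072] first tall>.05 0.13
top0 0.03 a pct [0.149 0.154] z near [0.03 0.07] first tall>.05 0.146
top0 0.05 a pct [0.118 0.127] z near [0.021 0.028] first tall>.05 0.162
top0 0.07 a pct [0.106 0.111] z near [0.021 0.027] first tall>.05 None
w1 -0.07 a pct [0.075 0.08 ] z near [0.029 0.069] first tall>.05 0.073
w1 -0.05 a pct [0.09  0.095] z near [0.027 0.069] first tall>.05 0.088
w1 -0.03 a pct [0.105 0.109] z near [0.025 0.069] first tall>.05 0.104
w1 -0.01 a pct [0.12  0.123] z near [0.029 0.07 ] first tall>.05 0.119
w1 0.01 a pct [0.138 0.188] z near [0.021 0.047] first tall>.05 0.187
w1 0.03 a pct [0.252 0.253] z near [0.023 0.034] first tall>.05 None
w1 0.05 a pct [0.115 0.117] z near [0.021 0.024] first tall>.05 None
w1 0.07 a pct [0.107 0.109] z near [0.021 0.024] first tall>.05 None
```

>>> arm_command([
  [0.05,0,0.0008,0.0145,0],
  [0.05,0.03,0,0,0],
  [0.05,0.03,0,0,0],
  [0.05,0.03,0,0,0],
  [0.05,0.02,0,0,0],
  [0.05,0.01,0,0,0],
  [0.05,0.01,0,0,0],
  [0.05,0,0,0,0],
  [0.05,0,0,0,0],
])

```text
clock: 20.98
tool_pos: [0.4868, 0.3598, 0.0218]
eef_rot: [0.271, 0.653, -0.27, 0.654]
contact_force: [-0.7, -0.2, 0.1]
opening: 0.571
```

```bash
python3 - <<'E'
from h import *
st(); snap("wrist","w15"); goto([.4861,.3593,-.018])
E
```

```text
clock 20.975
q [-6.8840e-01  9.3820e-01 -4.3100e-02  1.7561e+00  8.0500e-02  4.4770e-01
 -3.0000e-04]
qd [-0.0011 -0.0044 -0.0011  0.0008 -0.0015 -0.0007 -0.001 ]
joint_torque [ 2.31000e-02 -5.55771e+01  8.40200e-01 -8.46690e+00 -2.71000e-02
  2.20000e-02  1.20000e-03]
tool_pos [0.4868 0.3598 0.0218]
eef_rot [ 0.2707  0.6532 -0.27    0.6536]
contact_force [-0.707  -0.1739  0.0979]
moment [-0.0257  0.0028 -0.0328]
opening 0.5714
pos [0.4868 0.3598 0.0218] shift tool [ 0.0398 -0.0009 -0.0002]
tool y yaw deg 45.04
```

View pics/w15.png

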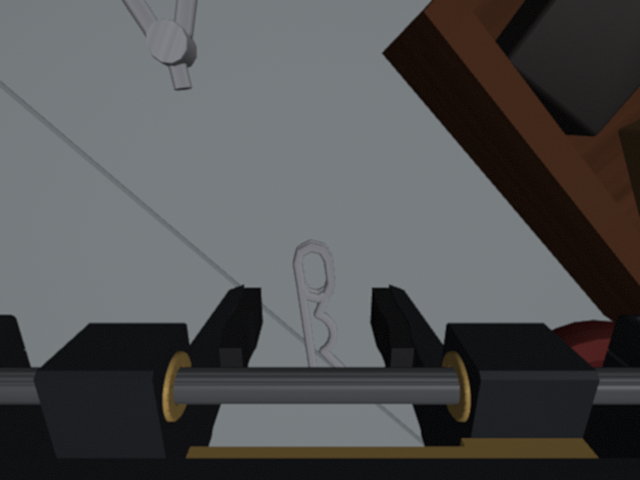

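```bash
python3 - <<'E'
from h import *
p,d,P,M,K=load("w15"); m=np.array(r.calibration("wrist")["mount"])
v,u=np.mgrid[:480,:640]; fx,fy,cx,cy=K
C=np.stack([(u-cx)/fx*d,(v-cy)/fy*d,d],-1)@m[:3,:3].T+m[:3,3]
W=P[...,2]
t=(d>0)&(C[...,1]>.05)&(W>.04)&(W<.085)&(p[...,0].astype(int)>p[...,2]+12)
q=C[t]
for lo in np.arange(-.06,.06,.01):
    s=(q[:,2]>=lo)&(q[:,2]<lo+.01)
    if s.sum()>3: print("tray z",lo.round(3),s.sum(),"ymin",q[s][:,1].min().round(4),"tool x",np.percentile(q[s][:,0],[5,95]).round(3))
b=(d>0)&(u>605)&(v>318)&(v<440)&(p.max(2)<40); q=C[b]
print("body block",len(q),q.min(0).round(4),q.max(0).round(4))
b=(d>0)&(u<25)&(v>318)&(v<440)&(p.max(2)<40); q=C[b]; print("body left",q.min(0).round(4),q.max(0).round(4))
E
```

```text
tray z -0.06 2093 ymin 0.0825 tool x [-0.05  -0.023]
tray z -0.05 1896 ymin 0.0923 tool x [-0.05  -0.023]
tray z -0.04 1312 ymin 0.1024 tool x [-0.05  -0.021]
tray z -0.03 739 ymin 0.1125 tool x [-0.049 -0.02 ]
tray z -0.02 424 ymin 0.1227 tool x [-0.042 -0.019]
tray z -0.01 231 ymin 0.1325 tool x [-0.033 -0.019]
tray z 0.0 39 ymin 0.1428 tool x [-0.024 -0.018]
body block 2853 [-0.1024  0.0661 -0.0361] [0.0195 0.1777 0.033 ]
body left [-0.101  -0.0802 -0.0356] [-0.0858 -0.0663 -0.001 ]
```

>>> arm_command([
  [0.05,0.01,-0.001,0,0],
  [0.05,0.01,0,0,0],
  [0.05,0.008,0,0,0],
  [0.05,0.006,0,0,0],
  [0.05,0.003,0,0,0],
  [0.05,0.001,0,0,0],
  [0.05,0,0,0,0],
])

```text
clock: 21.9
tool_pos: [0.4858, 0.3588, -0.0168]
eef_rot: [0.271, 0.653, -0.27, 0.653]
contact_force: [-0.4, -0.1, -0.2]
opening: 0.569
```

```bash
python3 - <<'E'
from h import *
snap("wrist","w16"); goto([.4861,.3593,-.018]); print(r.get_state()["contact_force"])
E
```

```text
pos [ 0.4858  0.3588 -0.0167] shift tool [ 0.0013  0.0005 -0.0001]
tool y yaw deg 45.03
[0.19393251 0.02106105 0.17312789]
```

View pics/w16.png

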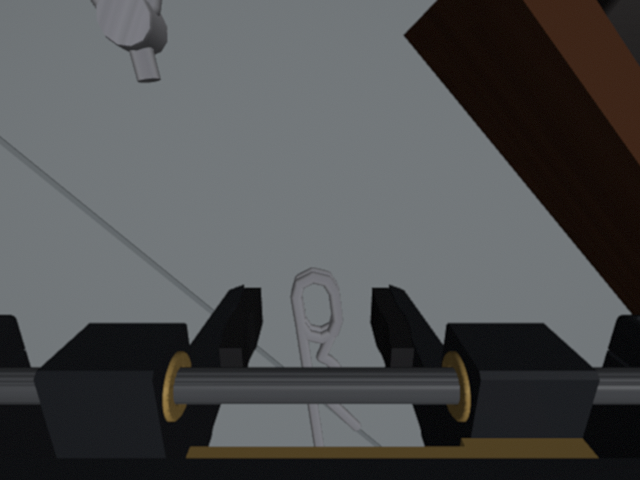

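>>> arm_command([
  [0.05,0.001,0,0,0],
  [0.05,0.0005,0,0,0],
  [0.05,0.0005,0,0,0],
  [0.05,0,0,0,0],
])

```text
clock: 22.45
tool_pos: [0.4856, 0.3587, -0.0189]
eef_rot: [0.27, 0.653, -0.27, 0.653]
contact_force: [-0.7, -0.1, 0.0]
opening: 0.565
```

>>> arm_command([
  [0.03,0,0,0,0],
  [0.024,0,0,0,0],
  [0.02,0,0,0,0],
  [0.015,0,0,0,0],
  [0.015,0,0,0,0],
  [0.012,0,0,0,0],
  [0.012,0,0,0,0],
  [0.012,0,0,0,0],
], force=20)

```text
clock: 23.45
tool_pos: [0.4857, 0.3588, -0.0188]
eef_rot: [0.27, 0.653, -0.27, 0.653]
contact_force: [0.8, 0.4, -0.1]
opening: 0.249
```

```bash
python3 - <<'E'
from h import *
snap("wrist","w17"); st()
E
```

```text
clock 23.5
q [-0.6915  1.0047 -0.0372  1.76    0.0851  0.3782 -0.0046]
qd [ 0.0016  0.0007 -0.0016 -0.0012 -0.002  -0.0018  0.0002]
joint_torque [ 1.11000e-02 -5.67958e+01  9.74700e-01 -7.04490e+00 -3.41000e-02
  1.31000e-01 -5.00000e-03]
tool_pos [ 0.4857  0.3588 -0.0188]
eef_rot [ 0.2705  0.6533 -0.2703  0.6534]
contact_force [0.5872 0.4738 0.3084]
moment [-0.0683 -0.0352  0.0115]
opening 0.2455
```

View pics/w17.png

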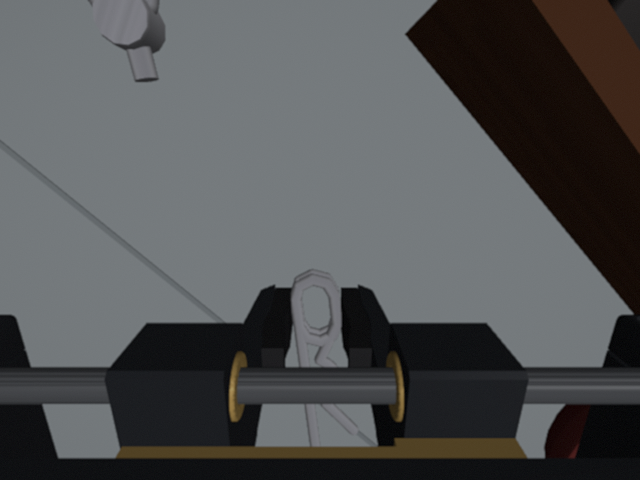

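>>> arm_command([
  [0.012,0,0,0,0],
  [0.012,0,0,0,0],
  [0.012,-0.01,0,0,0],
  [0.012,-0.03,0,0,0],
  [0.012,-0.04,0,0,0],
  [0.012,-0.03,0,0,0],
  [0.012,-0.02,0,0,0],
  [0.012,0,0,0,0],
  [0.012,0,0,0,0],
], force=45)

```text
clock: 24.62
tool_pos: [0.4851, 0.3582, 0.1105]
eef_rot: [0.27, 0.654, -0.271, 0.653]
contact_force: [-0.0, 0.3, 0.1]
opening: 0.242
```

```bash
cat > clip.py <<'E'
from h import *
def clip(fn):
    p,d,P,M,K=load(fn); m=np.array(r.calibration("wrist")["mount"])
    v,u=np.mgrid[:480,:640]; fx,fy,cx,cy=K
    C=np.stack([(u-cx)/fx*d,(v-cy)/fy*d,d],-1)@m[:3,:3].T+m[:3,3]
    w=(d>0)&(abs(C[...,1])<.03)&(C[...,0]>-.045)&(C[...,0]<-.008)&(p.min(2)>70)
    for lo in range(-25,100,5):
        s=w&(C[...,2]>=lo*1e-3)&(C[...,2]<(lo+5)*1e-3)
        if s.sum()<4: continue
        y=C[s][:,1]; x=C[s][:,0]; L=y<y.min()+.0055; B=y>y.max()-.0055
        print(lo,s.sum(),"y",y.min().round(4),y.max().round(4),"left ymid",((y[L].min()+y[L].max())/2).round(4),"x",np.median(x[L]).round(4),np.percentile(x[L],20).round(4),"| right x",np.median(x[B]).round(4))
E
python3 - <<'E'
from clip import *
snap("wrist","w18"); st(); clip("w18")
E
```

```text
clock 24.675
q [-0.6813  0.7995 -0.0552  1.7295  0.0682  0.6165  0.0106]
qd [-0.0007  0.0091  0.0012 -0.0005  0.0004  0.0017 -0.0011]
joint_torque [ 2.42000e-02 -5.48069e+01  5.95200e-01 -1.17167e+01 -3.08000e-02
  7.80000e-03  1.00000e-03]
tool_pos [0.4849 0.3581 0.1102]
eef_rot [ 0.2697  0.6537 -0.271   0.653 ]
contact_force [ 0.6618 -0.2802 -0.7929]
moment [-0.0266  0.0276  0.0509]
opening 0.2451
-20 504 y -0.0094 0.0074 left ymid -0.0066 x -0.0281 -0.0295 | right x -0.0282
-15 409 y -0.0256 0.0257 left ymid -0.023 x -0.03 -0.0403 | right x -0.0342
-10 231 y -0.0178 0.018 left ymid -0.0151 x -0.0213 -0.0214 | right x -0.0211
-5 225 y -0.0105 0.0105 left ymid -0.0083 x -0.0295 -0.03 | right x -0.0295
0 219 y -0.0104 0.0105 left ymid -0.008 x -0.0293 -0.03 | right x -0.0295
5 358 y -0.0115 0.0106 left ymid -0.0089 x -0.0299 -0.0308 | right x -0.0294
10 505 y -0.0096 0.0098 left ymid -0.0069 x -0.0301 -0.0307 | right x -0.0296
15 219 y -0.0093 0.0072 left ymid -0.0067 x -0.0304 -0.0312 | right x -0.0295
20 254 y -0.0088 0.0069 left ymid -0.0063 x -0.031 -0.0315 | right x -0.0294
25 66 y -0.007 0.0093 left ymid -0.0052 x -0.0301 -0.0307 | right x -0.0285
40 12 y -0.0053 -0.0025 left ymid -0.0039 x -0.0338 -0.034 | right x -0.0338
45 121 y -0.0058 0.0076 left ymid -0.0034 x -0.0336 -0.0341 | right x -0.0294
50 230 y -0.0054 0.0117 left ymid -0.003 x -0.0339 -0.0347 | right x -0.0286
55 220 y -0.0049 0.0162 left ymid -0.0025 x -0.0345 -0.0351 | right x -0.0287
60 196 y -0.0045 0.0199 left ymid -0.0021 x -0.035 -0.0355 | right x -0.0289
65 84 y -0.004 0.02 left ymid -0.0016 x -0.0351 -0.0356 | right x -0.029
```

View pics/w18.png

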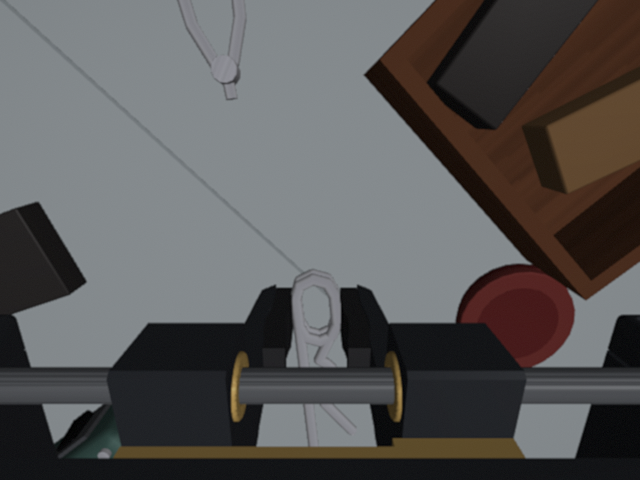

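The clip is held but yawed about 5.7° in the pads (leg y runs from −6.7 to −2.1 mm over 45 mm). I'll set it down in the open, turn the jaws to match and regrip squarely.

>>> arm_command([
  [0.012,0,-0.021,0.021,0],
  [0.012,0.01,-0.0214,0.0214,0],
  [0.012,0.03,0,0,0],
  [0.012,0.035,0,0,0],
  [0.012,0.025,0,0,0],
  [0.012,0.018,0,0,0],
  [0.012,0.007,0,0,0],
  [0.012,0.002,0,0,0],
  [0.012,0,0,0,0],
  [0.012,0,0,0,0],
])

```text
clock: 25.92
tool_pos: [0.4862, 0.2991, -0.0151]
eef_rot: [0.271, 0.653, -0.27, 0.654]
contact_force: [0.5, 0.4, -0.4]
opening: 0.247
```

```bash
python3 - <<'E'
from h import *
st()
E
```

```text
clock 25.925
q [-0.6101  0.9779 -0.0381  1.8645  0.1074  0.2996  0.052 ]
qd [ 0.0006  0.0007 -0.0005  0.0013 -0.0011 -0.0001 -0.0016]
joint_torque [-1.27000e-02 -5.48507e+01  9.71600e-01 -5.87960e+00 -1.52000e-02
  1.84000e-02  1.50000e-03]
tool_pos [ 0.4862  0.2991 -0.0151]
eef_rot [ 0.2709  0.6531 -0.27    0.6536]
contact_force [ 0.4877  0.4484 -0.3506]
moment [-0.0897  0.0024 -0.0231]
opening 0.2466
```

>>> arm_command([
  [0.012,0.002,0,0,0],
  [0.012,0.0015,0,0,0],
  [0.012,0,0,0,0],
  [0.032,0,0,0,0],
  [0.032,0,0,0,0],
  [0.032,0.0005,0,0,-0.05],
  [0.032,0,0,0,-0.05],
  [0.032,0,0,0,0],
  [0.032,0,0,0,0],
], force=20)

```text
clock: 27.05
tool_pos: [0.4857, 0.2988, -0.0199]
eef_rot: [0.238, 0.666, -0.237, 0.666]
contact_force: [0.1, -0.1, -0.3]
opening: 0.362
```

```bash
python3 - <<'E'
from clip import *
snap("wrist","w19"); s=r.get_state(); print(s["clock"],s["tool_pos"],s["contact_force"],s["opening"]); clip("w19")
E
```

```text
27.1 [ 0.48568829  0.29875644 -0.01991082] [-0.47950076 -0.26798549  0.79947915] 0.3628890171366555
-25 1414 y -0.03 0.03 left ymid -0.0273 x -0.021 -0.0214 | right x -0.0212
-20 1746 y -0.03 0.03 left ymid -0.0272 x -0.021 -0.0216 | right x -0.021
-15 1218 y -0.0299 0.03 left ymid -0.0272 x -0.0211 -0.0216 | right x -0.021
-10 696 y -0.0299 0.0299 left ymid -0.029 x -0.021 -0.0214 | right x -0.0213
-5 675 y -0.0159 0.0161 left ymid -0.0132 x -0.0212 -0.0217 | right x -0.0209
0 654 y -0.0159 0.0163 left ymid -0.0132 x -0.021 -0.0216 | right x -0.0209
5 765 y -0.0167 0.016 left ymid -0.0139 x -0.0213 -0.0256 | right x -0.0211
10 755 y -0.0166 0.0171 left ymid -0.0139 x -0.0209 -0.0215 | right x -0.021
15 502 y -0.0178 0.0177 left ymid -0.0151 x -0.021 -0.0216 | right x -0.0209
20 670 y -0.0193 0.0198 left ymid -0.0166 x -0.0209 -0.0214 | right x -0.021
25 558 y -0.0214 0.0213 left ymid -0.0187 x -0.0209 -0.0212 | right x -0.021
30 360 y -0.0217 0.0222 left ymid -0.0189 x -0.0206 -0.0211 | right x -0.0209
40 30 y -0.013 -0.0085 left ymid -0.0107 x -0.0348 -0.0352 | right x -0.0348
45 158 y -0.0132 0.0005 left ymid -0.0108 x -0.0348 -0.0353 | right x -0.0304
50 205 y -0.0138 0.0029 left ymid -0.0114 x -0.0353 -0.0357 | right x -0.0302
55 765 y -0.0299 0.0299 left ymid -0.0272 x -0.021 -0.0214 | right x -0.021
60 910 y -0.0299 0.03 left ymid -0.0272 x -0.0209 -0.0213 | right x -0.021
65 763 y -0.03 0.0299 left ymid -0.0273 x -0.0208 -0.0213 | right x -0.0209
70 676 y -0.0299 0.03 left ymid -0.0273 x -0.0207 -0.0212 | right x -0.0208
75 693 y -0.0299 0.0297 left ymid -0.0271 x -0.0208 -0.0212 | right x -0.0208
80 600 y -0.03 0.03 left ymid -0.0273 x -0.0208 -0.0213 | right x -0.0207
85 4 y -0.0205 0.0065 left ymid -0.0203 x -0.0196 -0.0196 | right x -0.0197
```

View pics/w19.png

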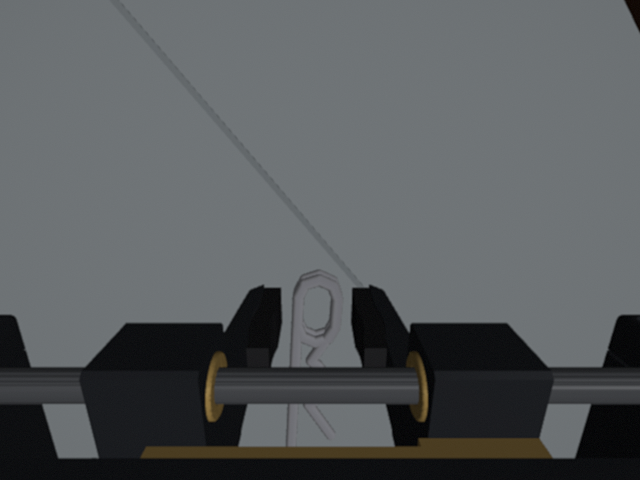

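>>> arm_command([
  [0.032,0,0,0,0.05],
  [0.032,0,0,0,0],
  [0.024,0,0,0,0],
  [0.02,0,0,0,0],
  [0.012,0,0,0,0],
  [0.012,0,0,0,0],
], force=20)

```text
clock: 27.85
tool_pos: [0.4857, 0.2988, -0.0199]
eef_rot: [0.254, 0.66, -0.254, 0.66]
contact_force: [-0.9, 0.5, 0.3]
opening: 0.239
```

>>> arm_command([
  [0.012,0,0,0,0],
  [0.012,0,0,0,0],
  [0.012,-0.01,0,0,0],
  [0.012,-0.03,0,0,0],
  [0.012,-0.04,0,0,0],
  [0.012,-0.03,0,0,0],
  [0.012,-0.03,0,0,0],
  [0.012,-0.02,0,0,0],
  [0.012,0,0,0,0],
  [0.012,0,0,0,0],
], force=50)

```text
clock: 29.1
tool_pos: [0.4852, 0.2983, 0.1396]
eef_rot: [0.254, 0.66, -0.254, 0.66]
contact_force: [-1.1, 0.0, 0.2]
opening: 0.233
```

```bash
python3 - <<'E'
from clip import *
snap("wrist","w20"); st(); clip("w20")
E
```

```text
clock 29.15
q [-0.5807  0.7217 -0.0874  1.8129  0.1003  0.6131  0.1075]
qd [-0.0001  0.0067  0.0004 -0.0016 -0.0016  0.0022  0.0005]
joint_torque [ 3.13000e-02 -5.13357e+01  1.39500e-01 -1.16115e+01 -3.06000e-02
  1.55000e-02 -6.00000e-04]
tool_pos [0.485  0.2983 0.1392]
eef_rot [ 0.2534  0.6603 -0.2545  0.6596]
contact_force [ 0.0288  0.8184 -0.8544]
moment [-0.0686 -0.0193  0.0247]
opening 0.2324
-20 524 y -0.0084 0.0084 left ymid -0.0057 x -0.0292 -0.0308 | right x -0.0292
-15 382 y -0.0246 0.0258 left ymid -0.022 x -0.0252 -0.0274 | right x -0.0342
-10 223 y -0.0164 0.0176 left ymid -0.0164 x -0.0211 -0.0211 | right x -0.0213
-5 224 y -0.0102 0.0104 left ymid -0.008 x -0.0305 -0.031 | right x -0.0305
0 209 y -0.0103 0.0104 left ymid -0.0081 x -0.0304 -0.0309 | right x -0.0305
5 355 y -0.0111 0.0102 left ymid -0.0084 x -0.0308 -0.0314 | right x -0.0306
10 496 y -0.0104 0.0089 left ymid -0.0077 x -0.0311 -0.0317 | right x -0.0305
15 229 y -0.011 0.0054 left ymid -0.0087 x -0.0316 -0.0323 | right x -0.0304
20 225 y -0.0111 0.0036 left ymid -0.0086 x -0.0324 -0.0328 | right x -0.0304
25 40 y -0.0061 0.0055 left ymid -0.0035 x -0.0303 -0.0308 | right x -0.0295
40 36 y -0.0108 -0.0061 left ymid -0.0085 x -0.0347 -0.0351 | right x -0.0347
45 147 y -0.0109 0.0028 left ymid -0.0085 x -0.0347 -0.0351 | right x -0.0306
50 204 y -0.011 0.0058 left ymid -0.0086 x -0.0352 -0.0356 | right x -0.0301
55 203 y -0.0105 0.0084 left ymid -0.0084 x -0.0356 -0.0362 | right x -0.0302
60 194 y -0.0106 0.0119 left ymid -0.0085 x -0.0361 -0.0367 | right x -0.0299
65 85 y -0.0106 0.013 left ymid -0.0085 x -0.0362 -0.0366 | right x -0.0301
```

View pics/w20.png

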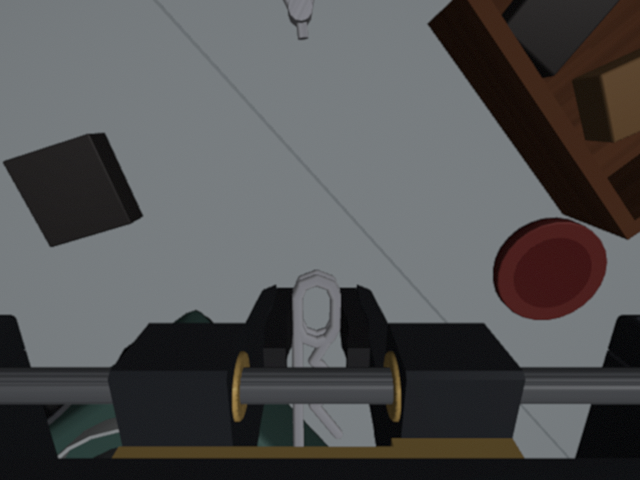

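```bash
python3 - <<'E'
from h import *
p,d,P,M,K=load("w20"); m=np.array(r.calibration("wrist")["mount"])
v,u=np.mgrid[:480,:640]; fx,fy,cx,cy=K
C=np.stack([(u-cx)/fx*d,(v-cy)/fy*d,d],-1)@m[:3,:3].T+m[:3,3]
w=(d>0)&(abs(C[...,1])<.004)&(C[...,0]>-.035)&(C[...,0]<-.024)&(p.min(2)>70)&(C[...,2]<.03)
print("rear z",np.sort(C[w][:,2])[:20:4].round(4))
for lo in np.arange(-.022,.03,.002):
    s=w&(C[...,2]>=lo)&(C[...,2]<lo+.002)
    if s.any(): print(lo.round(3),s.sum(),np.median(C[s][:,0]).round(4))
e=(d>0)&(C[...,0]>-.045)&(C[...,0]<-.03)&(p.min(2)>70)&(C[...,2]>.06)&(C[...,1]<0); print("max leg z visible",C[e][:,2].max())
E
```

```text
rear z [-0.02   -0.0196 -0.0195 -0.0194 -0.0194]
-0.02 123 -0.0284
-0.018 119 -0.0304
-0.016 58 -0.0307
-0.014 6 -0.0298
0.008 29 -0.0286
0.01 168 -0.0287
0.012 79 -0.0306
0.014 44 -0.0306
0.016 36 -0.0304
0.018 47 -0.0302
0.02 47 -0.0302
0.022 60 -0.0305
0.024 52 -0.0302
0.026 2 -0.0298
max leg z visible 0.0671655380336399
```

```bash
python3 - <<'E'
from h import *
goto([.4668,.0694,.135],np.radians(84.2))
E
```

```text
pos [0.485  0.2983 0.1392] shift tool [ 0.0045 -0.182   0.1399]
tool y yaw deg 47.91
roll needed -0.6334 alt 2.5082
```

>>> arm_command([
  [0.012,0,-0.015,0.0115,0],
  [0.012,0,-0.028,0.0215,0],
  [0.012,0,-0.028,0.0215,0],
  [0.012,0,-0.028,0.0215,0],
  [0.012,0,-0.028,0.0215,0],
  [0.012,0,-0.028,0.0215,0],
  [0.012,0,-0.027,0.021,-0.1],
  [0.012,0,0,0,-0.15],
  [0.012,0,0,0,-0.15],
  [0.012,0,0,0,-0.15],
  [0.012,0,0,0,-0.083],
  [0.012,0,0,0,0],
])

```text
clock: 30.65
tool_pos: [0.4666, 0.0684, 0.1396]
eef_rot: [0.036, 0.707, -0.037, 0.706]
contact_force: [0.2, -0.2, -0.9]
opening: 0.234
```

>>> arm_command([
  [0.012,0,0,0,0],
  [0.012,0,0,0,0],
])

```text
clock: 30.9
tool_pos: [0.4673, 0.0696, 0.14]
eef_rot: [0.036, 0.706, -0.036, 0.706]
contact_force: [-0.1, -0.1, -1.4]
opening: 0.237
```

```bash
python3 - <<'E'
from clip import *
snap("wrist","w21"); snap("scene","s21"); st(); goto([.4668,.0694,.1035],np.radians(84.2))
p,d,P,M,K=load("w21")
def fit(q):
    B=np.c_[2*q[:,:2],np.ones(len(q))]; s=np.linalg.lstsq(B,(q[:,:2]**2).sum(1),rcond=None)[0]; return s[:2].round(4),np.sqrt(s[2]+s[:2]@s[:2]).round(4)
E
```

```text
clock 31.0
q [-0.0541  0.6393 -0.3023  2.0882  0.4037  0.4692  0.8053]
qd [-0.0024 -0.0004 -0.0023 -0.0008  0.0015 -0.0009  0.0029]
joint_torque [ 7.45000e-02 -4.31753e+01 -1.94480e+00 -8.26870e+00 -1.15000e-02
  6.49000e-02 -2.90000e-03]
tool_pos [0.4675 0.0698 0.1401]
eef_rot [ 0.0361  0.7062 -0.0361  0.7062]
contact_force [ 0.122   0.0215 -1.1473]
moment [ 0.0208  0.063  -0.0275]
opening 0.2352
pos [0.4675 0.0698 0.1401] shift tool [ 0.0366 -0.0005 -0.0006]
tool y yaw deg 84.15
roll needed -0.0009 alt 3.1407
```

View pics/w21.png

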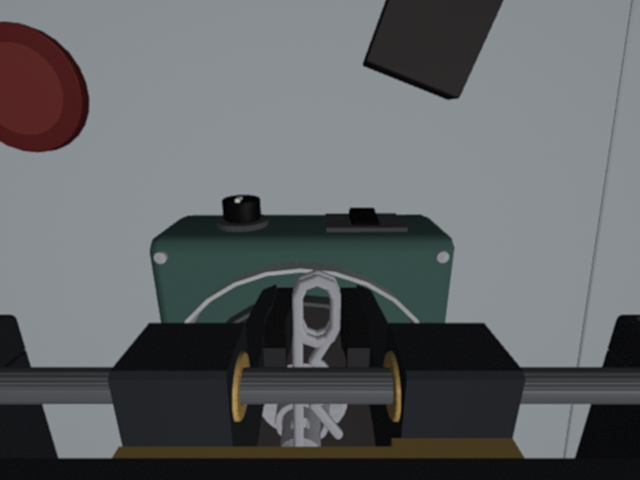

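View pics/s21.png

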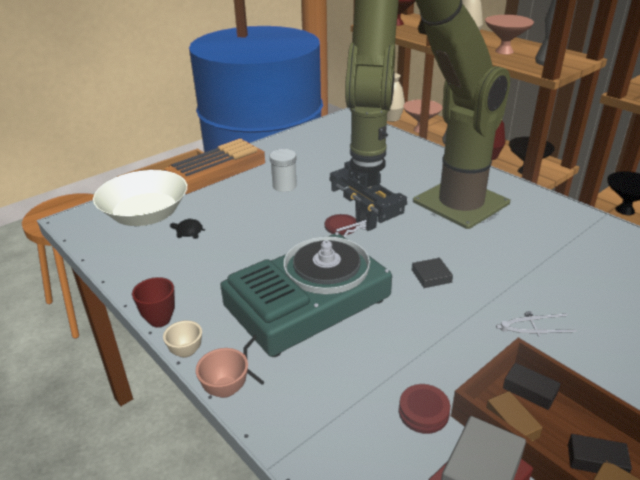

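>>> arm_command([
  [0.012,0.008,-0.0005,-0.0006,0],
  [0.012,0.012,0,0,0],
  [0.012,0.01,0,0,0],
  [0.012,0.005,0,0,0],
  [0.012,0.0015,0,0,0],
  [0.012,0,0,0,0],
  [0.012,0,0,0,0],
])

```text
clock: 31.88
tool_pos: [0.4671, 0.0695, 0.1039]
eef_rot: [0.036, 0.706, -0.036, 0.706]
contact_force: [-0.2, -0.4, -1.5]
opening: 0.235
```

```bash
python3 - <<'E'
from clip import *
snap("wrist","w22"); snap("scene","s22"); s=r.get_state(); print(s["contact_force"],s["moment"],s["clock"]); goto([.4668,.0694,.1035],np.radians(84.2)); clip("w22")
p,d,P,M,K=load("w22")
k=(P[...,2]>.13)&(np.hypot(P[...,0]-.568,P[...,1]-.0505)<.02)
print(k.sum())
C=(P-axes()[0])@axes()[1]
v,u=np.where(k); print(u.min(),u.max(),v.min(),v.max())
cv2.imwrite("pics/w22c.png",cv2.resize(p[270:460,250:390,::-1],None,fx=4,fy=3,interpolation=cv2.INTER_CUBIC))
q=load("s22")[0]; cv2.imwrite("pics/s22c.png",cv2.resize(q[210:280,290:390,::-1],None,fx=7,fy=7,interpolation=cv2.INTER_CUBIC))
E
```

```text
[ 0.37531051  0.06800043 -1.21518586] [ 0.03031817  0.02222669 -0.03139056] 31.975
pos [0.4671 0.0694 0.1039] shift tool [ 0.0004 -0.0001 -0.0003]
tool y yaw deg 84.17
roll needed -0.0006 alt 3.141
-20 493 y -0.0076 0.009 left ymid -0.005 x -0.0294 -0.0307 | right x -0.0292
-15 323 y -0.0245 0.0108 left ymid -0.0244 x -0.039 -0.04 | right x -0.0306
-10 232 y -0.0097 0.0109 left ymid -0.0074 x -0.0307 -0.0314 | right x -0.0307
-5 224 y -0.0096 0.011 left ymid -0.0075 x -0.0307 -0.0312 | right x -0.0304
0 216 y -0.0097 0.0111 left ymid -0.0075 x -0.0305 -0.0312 | right x -0.0305
5 339 y -0.0098 0.0111 left ymid -0.0071 x -0.0306 -0.0314 | right x -0.0306
10 500 y -0.0103 0.0094 left ymid -0.0076 x -0.0312 -0.0319 | right x -0.0307
15 229 y -0.0104 0.0064 left ymid -0.0079 x -0.0317 -0.0322 | right x -0.0306
20 230 y -0.01 0.0046 left ymid -0.0077 x -0.032 -0.0326 | right x -0.0305
25 38 y -0.0054 0.006 left ymid -0.0027 x -0.0302 -0.0304 | right x -0.03
40 30 y -0.0098 -0.0056 left ymid -0.0077 x -0.0349 -0.0354 | right x -0.0349
45 151 y -0.0104 0.0034 left ymid -0.008 x -0.0347 -0.03
[... 236 characters left out ...]
right x -0.0299
65 83 y -0.0101 0.0135 left ymid -0.0079 x -0.036 -0.0367 | right x -0.0303
75 170 y -0.022 0.0033 left ymid -0.0194 x -0.0089 -0.0097 | right x -0.0092
80 333 y -0.0274 0.0067 left ymid -0.0247 x -0.0093 -0.0097 | right x -0.0096
85 574 y -0.0298 0.0096 left ymid -0.0271 x -0.0093 -0.0097 | right x -0.0097
90 257 y -0.03 0.0167 left ymid -0.0273 x -0.0096 -0.0101 | right x -0.0094
95 86 y -0.0296 0.018 left ymid -0.0269 x -0.0093 -0.0098 | right x -0.0094
0Traceback (most recent call last):
  File "<stdin>", line 7, in <module>
    return umr_minimum(a, axis, None, out, keepdims, initial, where)
ValueError: zero-size array to reduction operation minimum which has no identity
```

```bash
python3 - <<'E'
from h import *
q=load("s22")[0]; cv2.imwrite("pics/s22c.png",cv2.resize(q[205:275,300:400,::-1],None,fx=7,fy=7,interpolation=cv2.INTER_CUBIC))
E
```

```text
(no output)
```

View pics/s22c.png

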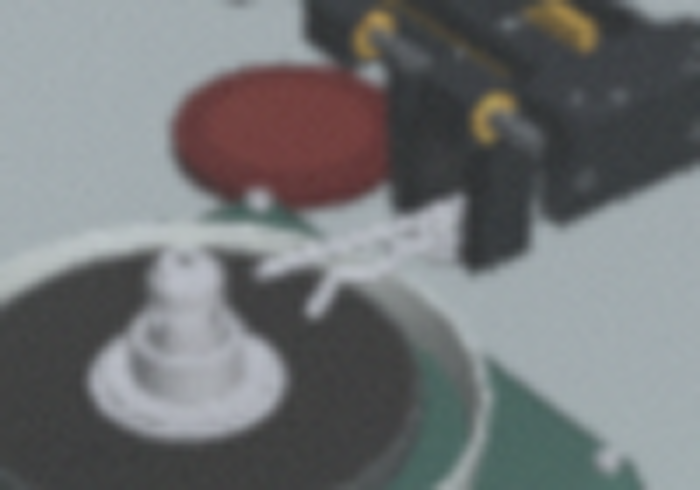

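>>> arm_command([
  [0.012,0.0003,-0.0004,0.003,0],
  [0.012,0,0,0.004,0],
  [0.012,0,0,0.003,0],
  [0.012,0,0,0.001,0],
  [0.012,0,0,0.001,0],
  [0.012,0,0,0,0],
])

```text
clock: 32.72
tool_pos: [0.4788, 0.0678, 0.1033]
eef_rot: [0.036, 0.706, -0.036, 0.706]
contact_force: [0.1, -0.6, -0.2]
opening: 0.237
```

>>> arm_command([
  [0.012,0,0,0.001,0],
  [0.012,0,0,0.001,0],
  [0.012,0,0,0.001,0],
  [0.012,0,0,0,0],
])

```text
clock: 33.22
tool_pos: [0.4819, 0.0675, 0.1033]
eef_rot: [0.036, 0.706, -0.036, 0.706]
contact_force: [0.1, 0.1, -0.8]
opening: 0.234
```

```bash
cat >>h.py <<'E'
CS=np.array([.5682,.0505]);X=np.array([.9949,-.1011]);Y=np.array([.1011,.9949])
def loc():
    s=r.get_state(); p=np.array(s["tool_pos"]); l=p[:2]-CS; A=R.from_quat(s["eef_rot"]).as_matrix()
    tip=l@X*1e3+75.8
    print("clk",round(s["clock"],2),"local mm",(l@X*1e3).round(2),(l@Y*1e3).round(2),"z",(p[2]*1e3).round(2),"tip lx",tip.round(2),"F tool(x,y,z)",(A.T@s["contact_force"]).round(2),"M",(A.T@s["moment"]).round(3),"open",round(s["opening"]*88.1,2),"yaw",np.degrees(np.arctan2(A[1,1],A[0,1])).round(2))
E
python3 -c "
from h import *
loc()"
```

```text
clk 33.23 local mm -87.59 8.17 z 103.29 tip lx -11.79 F tool(x,y,z) [0.77 0.15 0.08] M [-0.     0.007  0.007] open 20.64 yaw 84.16
```

At the hole's mouth now. I'll continue in 1 mm steps.

>>> arm_command([
  [0.012,0,0,0.001,0],
  [0.012,0,0,0.001,0],
  [0.012,0,0,0,0],
])

```text
clock: 33.6
tool_pos: [0.4839, 0.0673, 0.1033]
eef_rot: [0.036, 0.706, -0.036, 0.706]
contact_force: [1.0, 0.0, -1.2]
opening: 0.234
```

```bash
python3 -c "
from h import *
loc()"
```

```text
clk 33.6 local mm -85.59 8.17 z 103.3 tip lx -9.79 F tool(x,y,z) [1.18 0.13 1.  ] M [0.019 0.05  0.043] open 20.63 yaw 84.16
```

>>> arm_command([
  [0.012,0,0,0.001,0],
  [0.012,-0.0001,0,0.001,0],
  [0.012,-0.0001,0,0.001,0],
  [0.012,0,0,0,0],
])

```text
clock: 34.1
tool_pos: [0.4869, 0.067, 0.1035]
eef_rot: [0.036, 0.706, -0.036, 0.706]
contact_force: [0.4, 0.7, 0.1]
opening: 0.236
```

```bash
python3 -c "
from h import *
loc()"
```

```text
clk 34.1 local mm -82.58 8.16 z 103.49 tip lx -6.78 F tool(x,y,z) [-0.06  0.71  0.28] M [-0.024 -0.025  0.008] open 20.76 yaw 84.16
```

>>> arm_command([
  [0.012,-0.0001,0,0.0015,0],
  [0.012,-0.0001,0,0.0015,0],
  [0.012,-0.0001,0,0.0015,0],
  [0.012,-0.0001,0,0.0015,0],
  [0.012,0,0,0,0],
])

```text
clock: 34.72
tool_pos: [0.4929, 0.0664, 0.1039]
eef_rot: [0.036, 0.706, -0.036, 0.706]
contact_force: [0.9, -0.2, -0.9]
opening: 0.242
```

```bash
python3 -c "
from h import *
loc()"
```

```text
clk 34.73 local mm -76.51 8.17 z 103.91 tip lx -0.71 F tool(x,y,z) [ 0.93 -0.12  0.91] M [-0.073 -0.02   0.012] open 21.33 yaw 84.16
```

>>> arm_command([
  [0.012,-0.0001,0,0.0015,0],
  [0.012,-0.0001,0,0.0015,0],
  [0.012,-0.0001,0,0.0015,0],
  [0.012,-0.0001,0,0.0015,0],
  [0.012,0,0,0,0],
])

```text
clock: 35.35
tool_pos: [0.4989, 0.0658, 0.1043]
eef_rot: [0.036, 0.706, -0.036, 0.706]
contact_force: [0.4, 0.8, -0.7]
opening: 0.233
```

```bash
python3 -c "
from h import *
loc(); snap('wrist','w23'); loc()"
```

```text
clk 35.35 local mm -70.52 8.18 z 104.31 tip lx 5.28 F tool(x,y,z) [0.66 0.86 0.28] M [0.009 0.011 0.049] open 20.5 yaw 84.16
clk 35.4 local mm -70.69 8.15 z 104.29 tip lx 5.11 F tool(x,y,z) [0.53 0.01 0.26] M [-0.01  -0.027  0.011] open 20.48 yaw 84.17
```

View pics/w23.png

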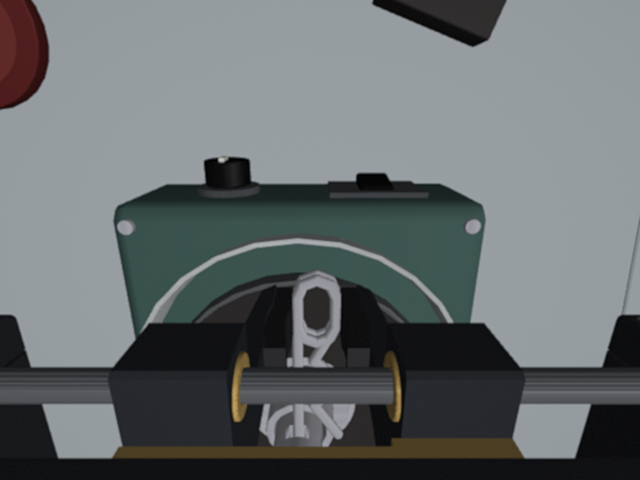

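>>> arm_command([
  [0.012,-0.0001,0,0.0015,0],
  [0.012,-0.0001,0,0.0015,0],
  [0.012,-0.0001,0,0.0015,0],
  [0.012,-0.0002,0,0.0015,0],
  [0.012,0,0,0,0],
])

```text
clock: 36.02
tool_pos: [0.5048, 0.0651, 0.1048]
eef_rot: [0.036, 0.706, -0.036, 0.706]
contact_force: [0.4, -0.7, -1.8]
opening: 0.238
```

```bash
python3 -c "
from h import *
loc()"
```

```text
clk 36.02 local mm -64.54 8.15 z 104.81 tip lx 11.26 F tool(x,y,z) [ 1.84 -0.69  0.48] M [ 0.01  -0.035 -0.025] open 20.98 yaw 84.16
```

>>> arm_command([
  [0.012,0,0,0.0015,0],
  [0.012,-0.0001,0,0.0015,0],
  [0.012,-0.0001,0,0.0015,0],
  [0.012,0,0,0,0],
])

```text
clock: 36.52
tool_pos: [0.5084, 0.0649, 0.1048]
eef_rot: [0.036, 0.707, -0.036, 0.706]
contact_force: [-3.3, 1.3, 0.3]
opening: 0.236
```

```bash
python3 -c "
from h import *
loc()"
```

```text
clk 36.52 local mm -60.91 8.33 z 104.84 tip lx 14.89 F tool(x,y,z) [-0.29  0.98 -3.38] M [-0.046  0.729  0.255] open 20.75 yaw 84.2
```

>>> arm_command([
  [0.012,-0.0001,0,0.001,0],
  [0.012,-0.0001,0,0.001,0],
  [0.012,0,0,0,0],
], force=58)

```text
clock: 36.9
tool_pos: [0.5095, 0.0648, 0.1049]
eef_rot: [0.036, 0.707, -0.036, 0.705]
contact_force: [-5.0, 1.8, 0.5]
opening: 0.232
```

```bash
python3 -c "
from h import *
loc(); snap('scene','s24'); snap('wrist','w24')
q=load('s24')[0]; cv2.imwrite('pics/s24c.png',cv2.resize(q[205:275,300:400,::-1],None,fx=7,fy=7,interpolation=cv2.INTER_CUBIC))
q=load('w24')[0]; cv2.imwrite('pics/w24c.png',cv2.resize(q[260:460,240:400,::-1],None,fx=4,fy=3,interpolation=cv2.INTER_CUBIC))"
```

```text
clk 36.9 local mm -59.85 8.29 z 104.89 tip lx 15.95 F tool(x,y,z) [-0.47  1.33 -5.11] M [-0.042  1.186  0.303] open 20.42 yaw 84.22
```

View pics/s24c.png

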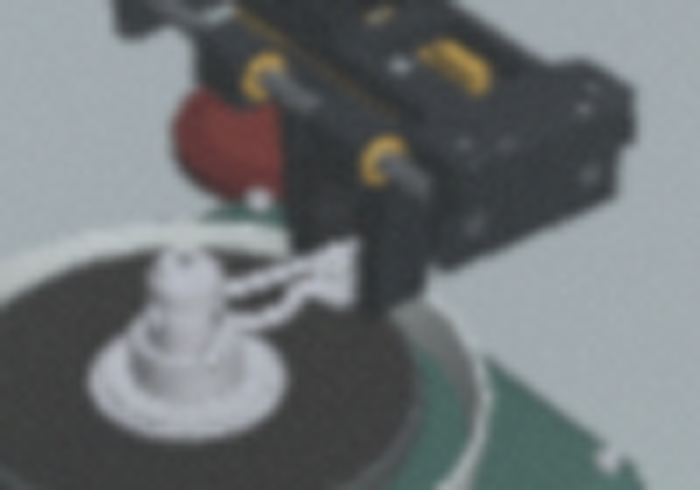

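View pics/w24c.png

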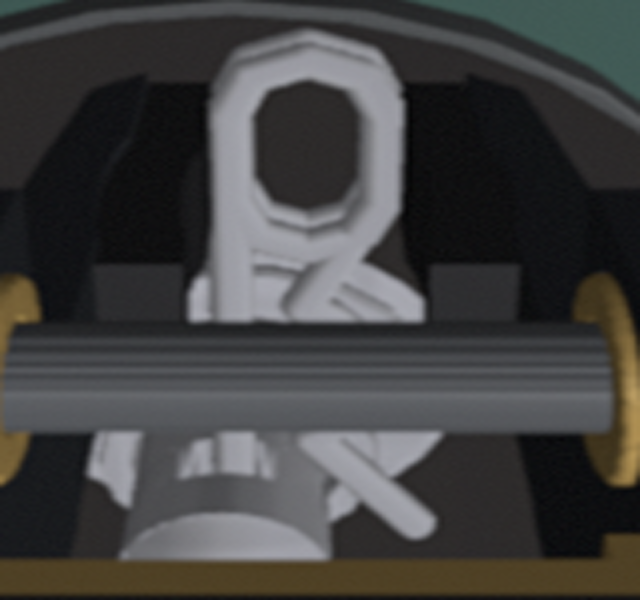

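The leg is clearly inside the cross-hole, and the bent leg has met the spindle's side. I'll push on gently and watch the force.

>>> arm_command([
  [0.012,-0.0001,0,0.001,0],
  [0.012,-0.0001,0,0.001,0],
  [0.012,0,0,0.001,0],
  [0.012,0,0,0,0],
])

```text
clock: 37.5
tool_pos: [0.5103, 0.0647, 0.1047]
eef_rot: [0.035, 0.709, -0.036, 0.704]
contact_force: [-8.9, 2.5, 0.4]
opening: 0.235
```

```bash
python3 -c "
from h import *
loc()"
```

```text
clk 37.5 local mm -58.99 8.26 z 104.72 tip lx 16.81 F tool(x,y,z) [-0.38  1.59 -9.08] M [-0.071  1.846  0.449] open 20.68 yaw 84.27
```

>>> arm_command([
  [0.012,-0.0002,0,0.001,0],
  [0.012,-0.0001,0,0.001,0],
  [0.012,-0.0001,0,0.001,0],
  [0.012,0,0,0,0],
])

```text
clock: 38.0
tool_pos: [0.5133, 0.0645, 0.1051]
eef_rot: [0.035, 0.709, -0.036, 0.704]
contact_force: [-7.0, 1.7, 1.6]
opening: 0.233
```

```bash
python3 -c "
from clip import *
loc(); snap('wrist','w25'); clip('w25')" | head -14
```

```text
clk 38.0 local mm -56.01 8.4 z 105.11 tip lx 19.79 F tool(x,y,z) [-1.56  0.94 -7.17] M [-0.062  1.345  0.376] open 20.5 yaw 84.28
-20 513 y -0.0079 0.009 left ymid -0.0051 x -0.0292 -0.0305 | right x -0.0291
-15 320 y -0.0099 0.0109 left ymid -0.0072 x -0.0304 -0.0311 | right x -0.0303
-10 225 y -0.0096 0.0109 left ymid -0.0074 x -0.0304 -0.0314 | right x -0.0307
-5 228 y -0.0096 0.011 left ymid -0.0075 x -0.0305 -0.0311 | right x -0.0306
0 224 y -0.0097 0.0111 left ymid -0.0075 x -0.0306 -0.0311 | right x -0.0306
5 352 y -0.0105 0.0118 left ymid -0.0077 x -0.0308 -0.0317 | right x -0.0307
10 516 y -0.0098 0.009 left ymid -0.0071 x -0.0314 -0.0321 | right x -0.0306
15 228 y -0.0099 0.0073 left ymid -0.0076 x -0.0318 -0.0326 | right x -0.0307
20 236 y -0.01 0.0065 left ymid -0.0077 x -0.0323 -0.033 | right x -0.0306
25 42 y -0.0057 0.0084 left ymid -0.0031 x -0.0292 -0.0308 | right x -0.0297
30 98 y -0.0131 0.001 left ymid -0.0125 x -0.009 -0.0094 | right x -0.0087
35 213 y -0.0143 0.0127 left ymid -0.013 x -0.0092 -0.0115 | right x -0.0087
40 421 y -0.0151 0.0144 left ymid -0.0124 x -0.0406 -0.0433 | right x -0.0086
```

>>> arm_command([
  [0.012,-0.0002,0,0.001,0],
  [0.012,-0.0001,0,0.001,0],
  [0.012,-0.0002,0,0.001,0],
  [0.012,0,0,0,0],
])

```text
clock: 38.55
tool_pos: [0.5217, 0.0639, 0.1066]
eef_rot: [0.036, 0.705, -0.036, 0.707]
contact_force: [1.9, 1.7, -2.6]
opening: 0.231
```

```bash
python3 -c "
from h import *
loc()"
```

```text
clk 38.55 local mm -47.57 8.6 z 106.6 tip lx 28.23 F tool(x,y,z) [2.62 1.84 1.69] M [-0.089 -0.196  0.47 ] open 20.32 yaw 84.15
```

>>> arm_command([
  [0.012,-0.0001,0,0.001,0],
  [0.012,0,0,0.001,0],
  [0.012,-0.0001,0,0.001,0],
  [0.012,0,0,0,0],
])

```text
clock: 39.05
tool_pos: [0.5236, 0.0633, 0.1066]
eef_rot: [0.036, 0.706, -0.036, 0.707]
contact_force: [1.2, 1.2, -0.7]
opening: 0.233
```

```bash
python3 -c "
from h import *
loc(); snap('wrist','w26')
q=load('w26')[0]; cv2.imwrite('pics/w26c.png',cv2.resize(q[260:460,240:400,::-1],None,fx=4,fy=3,interpolation=cv2.INTER_CUBIC))"
```

```text
clk 39.05 local mm -45.7 8.18 z 106.61 tip lx 30.1 F tool(x,y,z) [0.67 1.31 1.05] M [-0.129 -0.006  0.412] open 20.53 yaw 84.16
```

View pics/w26c.png

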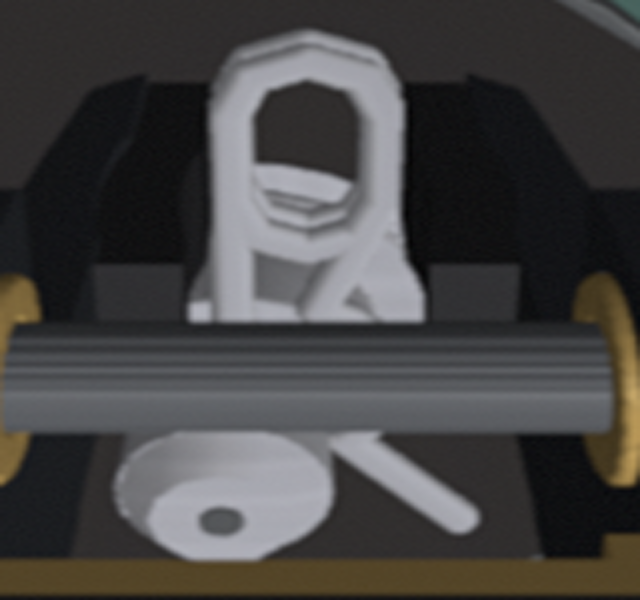

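>>> arm_command([
  [0.012,-0.0001,0,0.001,0],
  [0.012,-0.0001,0,0.001,0],
  [0.012,-0.0001,0,0.001,0],
  [0.012,-0.0001,0,0.001,0],
  [0.012,0,0,0,0],
])

```text
clock: 39.72
tool_pos: [0.5275, 0.0627, 0.107]
eef_rot: [0.036, 0.706, -0.036, 0.706]
contact_force: [0.4, 1.0, -1.4]
opening: 0.231
```

```bash
python3 -c "
from h import *
loc()"
```

```text
clk 39.73 local mm -41.77 8.0 z 106.97 tip lx 34.03 F tool(x,y,z) [1.36 1.04 0.26] M [-0.062 -0.029  0.341] open 20.35 yaw 84.15
```

>>> arm_command([
  [0.012,-0.0001,0,0.001,0],
  [0.012,-0.0001,0,0.001,0],
  [0.012,-0.0001,0,0.001,0],
  [0.012,-0.0001,0,0.001,0],
  [0.012,0,0,0,0],
])

```text
clock: 40.35
tool_pos: [0.5312, 0.0621, 0.1073]
eef_rot: [0.036, 0.706, -0.036, 0.706]
contact_force: [0.1, -0.1, -1.2]
opening: 0.233
```

```bash
python3 -c "
from h import *
loc()"
```

```text
clk 40.35 local mm -37.95 7.85 z 107.3 tip lx 37.85 F tool(x,y,z) [ 1.16 -0.09  0.14] M [-0.017  0.023  0.123] open 20.53 yaw 84.14
```

>>> arm_command([
  [0.012,-0.0001,0,0.001,0],
  [0.012,0,0,0.0007,0],
  [0.012,0,0,0,0],
  [0.012,0,0,0,0],
])

```text
clock: 40.85
tool_pos: [0.5327, 0.0621, 0.1074]
eef_rot: [0.036, 0.706, -0.036, 0.706]
contact_force: [-0.6, 0.7, -0.0]
opening: 0.232
```

```bash
python3 -c "
from h import *
loc(); snap('wrist','w27')
q=load('w27')[0]; cv2.imwrite('pics/w27c.png',cv2.resize(q[260:460,240:400,::-1],None,fx=4,fy=3,interpolation=cv2.INTER_CUBIC))"
```

```text
clk 40.85 local mm -36.49 7.91 z 107.41 tip lx 39.31 F tool(x,y,z) [ 0.01  0.65 -0.7 ] M [-0.028  0.09  -0.051] open 20.46 yaw 84.16
```

View pics/w27c.png

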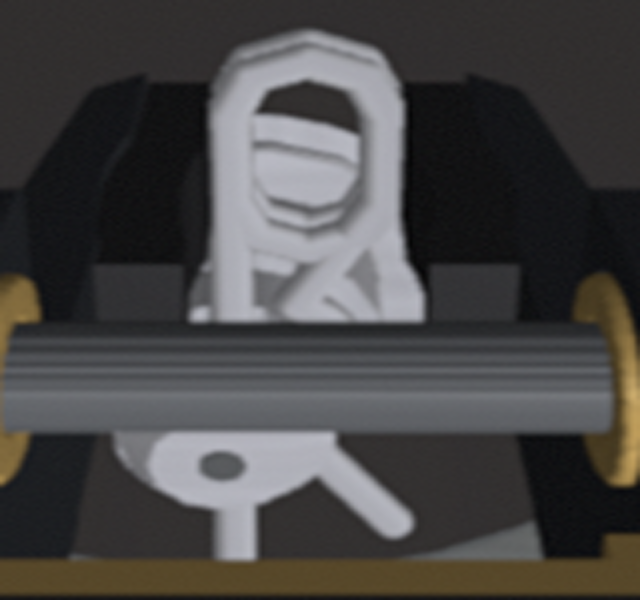

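>>> arm_command([
  [0.012,0,0,0.0006,0],
  [0.012,0,0,0,0],
  [0.012,0,0,0,0],
])

```text
clock: 41.28
tool_pos: [0.5331, 0.0621, 0.1074]
eef_rot: [0.036, 0.706, -0.036, 0.706]
contact_force: [-1.5, 0.2, 0.4]
opening: 0.228
```

```bash
python3 -c "
from h import *
loc()"
```

```text
clk 41.27 local mm -36.05 8.03 z 107.39 tip lx 39.75 F tool(x,y,z) [-0.35 -0.   -1.53] M [-0.004  0.242 -0.06 ] open 20.05 yaw 84.17
```

The spring's resistance now rises either way, so the clip is home. I'll release, lift straight up and back off.

>>> arm_command([
  [0.026,0,0,0,0],
  [0.034,0,0,0,0],
  [0.04,0,0,0,0],
  [0.04,0,0,0,0],
  [0.04,-0.01,0,0,0],
  [0.04,-0.02,0,0,0],
  [0.04,-0.04,0,0,0],
  [0.04,-0.04,0,0,0],
  [0.04,0,0,-0.03,0],
  [0.06,0,0,-0.03,0],
  [0.088,0,0,0,0],
  [0.088,0,0,0,0],
], force=20)

```text
clock: 42.78
tool_pos: [0.4747, 0.0684, 0.218]
eef_rot: [0.036, 0.706, -0.036, 0.707]
contact_force: [0.5, -1.1, 0.4]
opening: 0.77
```

```bash
python3 - <<'E'
from h import *
loc(); snap("wrist","w28"); snap("scene","s28"); snap("top","t28")
q=load("s28")[0]; cv2.imwrite("pics/s28c.png",cv2.resize(q[205:295,270:400,::-1],None,fx=6,fy=6,interpolation=cv2.INTER_CUBIC))
p,d,P,M,K=load("w28")
Z=P[...,2]; l=P[...,:2]-CS; x=l@X; y=l@Y
k=(Z>.131)&(Z<.16)&(x>-.07)&(x<.06)&(abs(y)<.04)
for lo in range(-65,55,5):
    s=k&(x>=lo*1e-3)&(x<(lo+5)*1e-3)
    if s.sum()>3: print(lo,s.sum(),"y",(y[s].min()*1e3).round(1),(y[s].max()*1e3).round(1),"z",np.percentile(Z[s],[20,50,90]).round(4))
print("rear",x[k].min(),"front",x[k&(abs(y)<.005)].max())
for a,b in((.0135,.0175),(.019,.026)): q=Z[(np.hypot(x,y)>a)&(np.hypot(x,y)<b)&(Z<.133)&(Z>.1)]; print(np.percentile(q,[20,50,80]))
E
```

```text
clk 42.77 local mm -94.79 8.33 z 217.97 tip lx -18.99 F tool(x,y,z) [-0.39 -1.01  0.62] M [ 0.002  0.01  -0.013] open 67.82 yaw 84.15
-60 14 y 6.6 12.0 z [0.1312 0.1339 0.1363]
-55 144 y 1.1 19.1 z [0.1343 0.1359 0.1372]
-50 91 y -0.5 20.7 z [0.1346 0.136  0.138 ]
-45 80 y -1.4 20.8 z [0.1343 0.1357 0.1381]
-40 72 y -1.4 20.8 z [0.1347 0.136  0.1382]
-35 81 y -1.5 20.1 z [0.1346 0.1362 0.1386]
-30 119 y -0.6 20.1 z [0.135  0.1363 0.1391]
-25 106 y -0.6 17.8 z [0.1356 0.1367 0.1387]
-20 78 y -0.7 13.7 z [0.1358 0.1371 0.1396]
-15 305 y -7.7 13.0 z [0.136  0.1414 0.1505]
-10 367 y -10.9 16.3 z [0.138  0.1505 0.1547]
-5 223 y -11.7 16.3 z [0.1447 0.154  0.1554]
0 175 y -11.5 16.3 z [0.1499 0.1543 0.1555]
5 35 y -10.8 15.5 z [0.1355 0.1484 0.1536]
15 23 y 9.7 14.8 z [0.1351 0.1359 0.1369]
rear -0.05610462499575271 front 0.0054371437771170185
[0.11969457 0.1275455  0.128447  ]
[0.11266292 0.11327652 0.11389816]
```

View pics/w28.png

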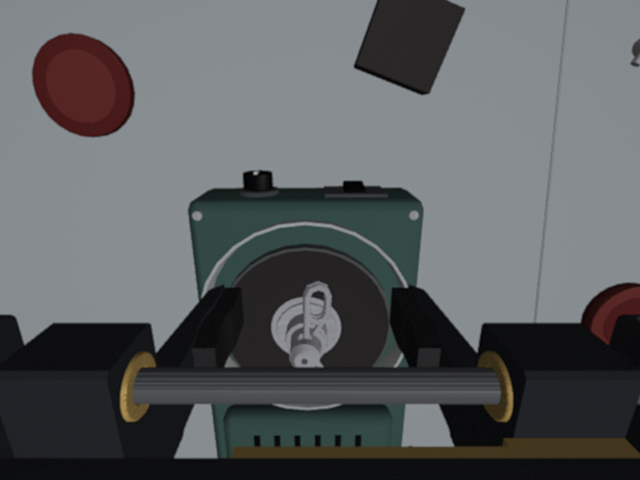

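View pics/s28c.png

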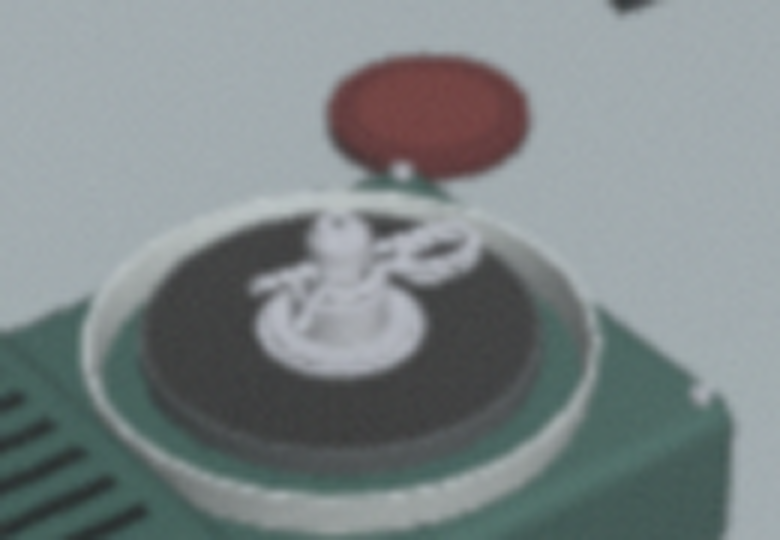

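View pics/t28.png

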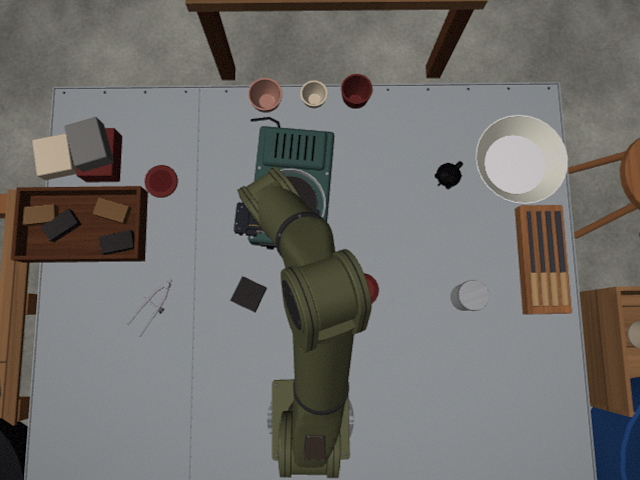

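The eye's rear edge is 56 mm in front of the axis, so its centre is 38 mm in front, which is home. The leg's tip shows out the back, the bent leg is around the spindle, the collar is seated (hub top about 128 mm) and the bystanders haven't moved.

```bash
python3 -c "
from h import *
r.finish_job(); loc()"
```

```text
the job is handed in; nothing more can be done
the job is handed in; nothing more can be done
```

The collar is seated on the lap and locked with the R-clip, and I handed the job in at about 43 s of the 70 s allowed. The hand-in reports no verdict.

**What I did**
- **Collar:** I slid it over the spindle and lowered it, flange down, until it touched the lap at about 5 N.
- **Clip:** From the depth image, its leg stood about 7 mm high at the tip, so I offset the height to match. I fed the leg through the cross-hole from the front in small steps. The bent leg rode over the spindle, with readings up to about 9 N between steps, and snapped in.

**Last checks**
- **Collar:** the hub top read 127.5–128 mm and the flange about 113 mm, as they should be when seated.
- **Clip:** the eye's centre is 38 mm in front of the spindle axis, which is the home position. The leg's tip is out the back and the bent leg is around the spindle.
- **Surroundings:** the gripper is clear of everything, and in the last top view the other things look unmoved, except the lone coaster, which the arm partly hides there.

**What went wrong or disagreed**
- **Fingertips:** they sit about 21 mm short of the reported TCP. The first attempt on the collar closed above its hub without touching it, so I regripped lower.
- **First clip grip:** it was about 6° askew. I set the clip down on clear table and gripped it again square.

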